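Load a wedge-clamp finishing fixture with link plates

ROBOT

A 6-joint arm with a two-finger parallel gripper is mounted at the origin on a cart in front of the work surface, level with it; the furniture and walls round the work are solid. World frame = base frame: x ahead of the robot, y to its left, z up, the work surface at z = 0. Lengths are in mm, angles in rad, forces in N, time in s.
With the tool pointing down it reaches from about 275 to 1000 mm from the base axis. Payload 8.4 kg.
Tool frame: the origin (TCP) lies at the very end of the fingers, on their centre line; the grasp point (between the pads) lies 19 mm behind it; z points along the fingers, y is the line along which they close (so a half turn about z gives the same grasp; the last joint's range is limited). The gripper opens to 85 mm and grips with 20 to 120 N. Pads are 22 mm wide; open, the fingers measure 114 mm over their backs; the gripper's body (76 mm by 85 mm) begins 54 mm behind the grasp point. The pads swing forward as they close: fully open they stand 13 mm farther back than shut.
Start: joints at [-1.13, 0.353, 1.633, -0, 1.155, -0.002], TCP at [267.793, -564.725, 231.281] pointing down, gripper open.
Joint ranges: [-2.63, 2.63], [-0.92, 2.1], [0.06, 2.66], [-1.3, 4.44], [0, 2.69], [-3.02, 3.02]. Speed limits (rad/s): [2.22, 2.22, 2.79, 3.14, 3.14, 3.14].

INTERFACE

Orientations are given as [roll, pitch, yaw] about the fixed x, y, z axes, in that order (R = Rz(yaw) Ry(pitch) Rx(roll)).
In Python, from rig import sensors, grab_frame, camera_params, order gives the robot as it stands. The module is installed in compiled form; this text tells all that it offers.
- The arm moves only by the tool move_arm, never from a script. Its argument "motion" is a list of rows, each a list of 7 numbers: the turn, a rotation vector about the tool's x, y, z in rad, then the shift along the tool's x, y, z in m, then the finger opening in m, from 0 to 0.0854. A call has 1 to 8 rows; each row is the pose to reach, as a shift and turn from the pose commanded when the call began, along the tool's axes at that moment; what a row does not reach only later rows make up. A row lasts 1/8 s, in which the tool goes at most 62.5 mm and 10.7 degrees, less where a joint would pass 70% of its speed; a pose out of reach is approached as far as the arm can. A call with a gripper value outside its range is refused whole. The fingers move at their own pace and stop on an object; "grip_force" is the grip in N (left out, the last holds). Time passes only in rows, so rows that repeat a pose let the fingers close. It gives the time, the measured TCP pose, the force, the opening and the grip force at its end, in the units of the state.
- sensors.sense(): the state, without advancing time (a new reading comes with each control period).
- grab_frame(name): name is "side" or "top"; returns (picture, depth): 384x512x3 uint8, red, green, blue; 384x512 float32, mm along the optical axis (not along the pixel's ray), 0 where there is no reading.
- camera_params(name): a dict with "camera_matrix" (3x3 intrinsics, pixels), "world_from_camera" (4x4, takes a point from camera to world coordinates). Camera axes: x right, y down, z forward; pixel columns grow to the right and rows downward; lengths in mm; the calibration is good to about 2 mm. A picture is of the moment at which its call begins. camera_params takes no time and is no camera call.
- order.sign_off(): hands the job in; it is judged then, once.
The state is a dict: "clock": time; "qpos": joint angles; "qvel": joint speeds; "joint_efforts": joint torques, N m; "eef_pos": TCP position; "tcp_rot": TCP orientation; "contact_force": force on the tool from outside, world axes, zero at the start; "wrist_torque": the same for the moment, N m; "opening": opening from 0.0 (shut) to 1.0 (fully open); "grasp_force": force on a finger pad.
Only numpy, scipy, OpenCV 4.12 (cv2) and the standard library are available. Lean on these libraries where they do the work, as an engineer would, in place of code of your own. Each camera call takes 0.05 s, during which the arm holds its last target. There are 200 camera calls.

TASK

Load the finishing fixture: lift each link plate up and off its rack peg and stand it, eye up, in a bay of its own, up against that bay's stop bar and end stop. Slip a wedge in beside each plate, thin end first with the straight side to the plate, then drive every wedge with the mallet held in the gripper, tapping it sideways until it stops advancing and grips the plate tight. Finish by laying the mallet back down on the bench, clear of the fixture.

Things in the scene. Friction and masses are not known exactly. Their poses are not given: they have to be found in the camera images.
- fixture: Aluminium base 248 (x) by 139 (y) by 10 mm with three clamping bays side by side along x. Origin: centre of the underside; z up; wedges are driven along its +y. Per bay: a straight stop bar, 22 high and 80 long, on the -x side, a tapered bar, also 22 high, on the +x side; a 30 high end stop bar closes all the bays at +y. The -y end is open; the base reaches 125 in front of the end stop face.
- bay_0 (a point): Bay 0 (at the fixture's -x end): point on the base top where the faces of the bay's stop bar (x = 0) and end stop (y = 0) meet; axes as the fixture's. A plate in place fills x 0 to 18, y -64 to 0, origin at (9, -32, 0). The wedge goes between plate and tapered bar, tip to +y; it is loose with its origin at about (31, -95, 0), and sits tight with its origin near (29, -70, 0), +-5 in y.
- bay_1 (a point): Bay 1 (the middle one): point on the base top where the faces of the bay's stop bar (x = 0) and end stop (y = 0) meet; axes as the fixture's. A plate in place fills x 0 to 18, y -64 to 0, origin at (9, -32, 0). The wedge goes between plate and tapered bar, tip to +y; it is loose with its origin at about (31, -95, 0), and sits tight with its origin near (29, -70, 0), +-5 in y.
- bay_2 (a point): Bay 2 (at the fixture's +x end): point on the base top where the faces of the bay's stop bar (x = 0) and end stop (y = 0) meet; axes as the fixture's. A plate in place fills x 0 to 18, y -64 to 0, origin at (9, -32, 0). The wedge goes between plate and tapered bar, tip to +y; it is loose with its origin at about (31, -95, 0), and sits tight with its origin near (29, -70, 0), +-5 in y.
- rack: Low peg rack: wooden foot 80 x 226 x 10 (x from -25 to 55), dark cross bar at x = 25 to 37, top z = 85. Origin: on the bench, under the middle peg. Three 8 mm round pegs at y = -70, 0, +70, axis at z = 81, point along its -x from the bar to x = -40, then turn up to a blunt tip at x = -50, top z = 92. A plate hangs at about x = -12; lift it 9 to 18 mm, draw it 60 mm to -x past the tip.
- mallet: Loose brass-headed mallet lying on its side, 201 long in y, 29 high. Head: barrel 62 long in x (striking faces at x = -31 and +31), 29 across, centred at y = -86, z = 14. Round wooden handle, about 24 thick, from y = -70 to +100, axis z about 12. Origin: underside, mid-length. 0.32 kg; balances near y = -40: grip the handle there, firmly, fingers closing along x.
- plate_a: Loose aluminium link plate standing or hanging on edge: 18 thick (its x), 64 wide (its y), 84 high (its z), square foot, round eye on top with a 30 mm bore through the thickness, bore centre 52 above the foot. Two or three hang on the rack, bore over a peg. Origin: centre of the foot's underside; z up. 0.3 kg. Grip its faces at the top: 17 of metal above the bore. Peg at the rack's y = -70.
- plate_b: Loose aluminium link plate standing or hanging on edge: 18 thick (its x), 64 wide (its y), 84 high (its z), square foot, round eye on top with a 30 mm bore through the thickness, bore centre 52 above the foot. Two or three hang on the rack, bore over a peg. Origin: centre of the foot's underside; z up. 0.3 kg. Grip its faces at the top: 17 of metal above the bore. Middle peg.
- plate_c: Loose aluminium link plate standing or hanging on edge: 18 thick (its x), 64 wide (its y), 84 high (its z), square foot, round eye on top with a 30 mm bore through the thickness, bore centre 52 above the foot. Two or three hang on the rack, bore over a peg. Origin: centre of the foot's underside; z up. 0.3 kg. Grip its faces at the top: 17 of metal above the bore. Peg at y = +70.
- wedge_a: Hardwood wedge, taper seen from above: 120 long (tip to +y), 36 high, 14 thick at the tip, 30 at the butt (-y end). Side -x is straight, along y, 11 from the origin; side +x tapers 16 in 120. Origin: underside, mid-length, where it is 22 thick; butt face 60 behind at y = -60, its middle at x = +4. 0.09 kg. Three alike; any fits any bay; a spare is not needed. Driven in by taps of 10 to 20 N.
- wedge_b: Hardwood wedge, taper seen from above: 120 long (tip to +y), 36 high, 14 thick at the tip, 30 at the butt (-y end). Side -x is straight, along y, 11 from the origin; side +x tapers 16 in 120. Origin: underside, mid-length, where it is 22 thick; butt face 60 behind at y = -60, its middle at x = +4. 0.09 kg. Three alike; any fits any bay; a spare is not needed. Driven in by taps of 10 to 20 N.
- wedge_c: Hardwood wedge, taper seen from above: 120 long (tip to +y), 36 high, 14 thick at the tip, 30 at the butt (-y end). Side -x is straight, along y, 11 from the origin; side +x tapers 16 in 120. Origin: underside, mid-length, where it is 22 thick; butt face 60 behind at y = -60, its middle at x = +4. 0.09 kg. Three alike; any fits any bay; a spare is not needed. Driven in by taps of 10 to 20 N.
Not all that is in view belongs to the job. Leave any black look-alike of the plate_c alone.

How it is judged:
By the outcome, as a careful person would: the job done as asked, in the order asked, and still so for the second after the job is handed in, with the robot touching nothing.
Of plate_a, plate_b, plate_c only 2 to 3 are there at a start; the rules pass over those that are not, and their reading is None.
At some moment in a run one of mallet may be knocked a few centimetres aside while the robot is not near it.
It also fails if it takes over 210 s, if anything falls off the work surface, if the arm or the gripper's body presses on something with over 40 N, if the wrist force passes 120 N, or if a joint passes its speed limit or range.

## Working session

There is one attempt and no reset: what is moved stays moved. The work goes in short steps, Python scripts to look and compute and a tool call to move; the robot and the scene stay as the last step left them, time stands still between calls to the robot, and variables do not carry over. Pictures are saved under pics/ and viewed, at most 14 in all, crops included, and the job is handed in when it is done.

Besides the shell and the picture viewer there is one more tool, called in YAML: its name, and indented under it one key for each argument. move_arm: Moves the arm, as the interface text tells. Its arguments: {"type":"object","properties":{"motion":{"type":"array","items":{"type":"array","items":{"type":"number"}}},"grip_force":{"type":"number"}},"required":["motion"]}

```bash
mkdir -p pics; ls; python3 - <<'E'
from rig import sensors, grab_frame, camera_params
import cv2,numpy as np
s=sensors.sense();print({k:np.round(v,3).tolist() for k,v in s.items()})
for n in("top","side"):
    p,d=grab_frame(n);cv2.imwrite(f"pics/{n}0.png",p[:,:,::-1]);np.save(f"pics/{n}0d.npy",d)
    c=camera_params(n);print(np.round(c["camera_matrix"],1).tolist(),np.round(c["world_from_camera"],3).tolist())
E
```

```text
pics
{'clock': 0.0, 'qpos': [-1.13, 0.354, 1.634, 0.0, 1.155, -0.002], 'qvel': [-0.0, 0.001, -0.0, 0.0, -0.001, -0.0], 'joint_efforts': [0.001, -60.525, -34.207, 0.0, 0.009, 0.0], 'eef_pos': [267.604, -564.295, 230.555], 'tcp_rot': [-3.14, -0.0, 0.443], 'contact_force': [-0.051, -0.505, -0.267], 'wrist_torque': [-0.001, 0.012, 0.057], 'grasp_force': 0.0, 'opening': 0.998}
[[483.3, 0.0, 248.9], [0.0, 483.3, 193.6], [0.0, 0.0, 1.0]] [[0.021, -0.995, 0.098, 415.404], [-1.0, -0.022, -0.004, 137.525], [0.006, -0.098, -0.995, 1749.744], [0.0, 0.0, 0.0, 1.0]]
[[401.4, 0.0, 255.6], [0.0, 401.4, 193.2], [0.0, 0.0, 1.0]] [[-0.739, -0.42, 0.527, -4.151], [-0.673, 0.433, -0.599, 804.15], [0.023, -0.798, -0.603, 759.649], [0.0, 0.0, 0.0, 1.0]]
```

View pics/top0.png

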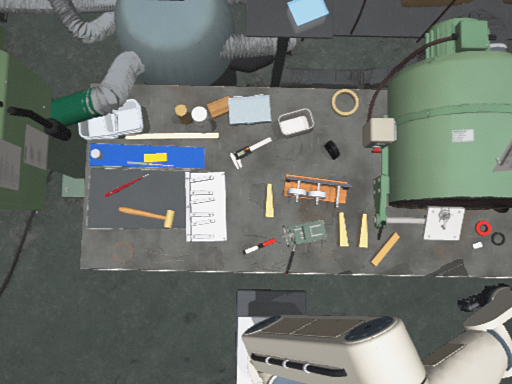

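View pics/side0.png

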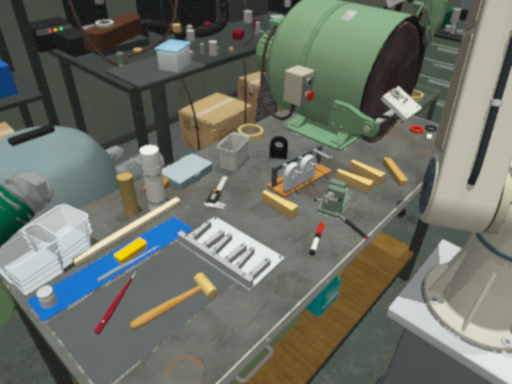

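The top view shows the fixture (white/grey) at about (206,207), the mallet at (147,215), and the rack at (318,190) with apparently two plates. Wedges are at (270,200), (343,230) and (364,230), the wood block at (385,248) looks like a spare or other item, and the black decoy is at (332,150). I'll zoom in.

```bash
python3 - <<'E'
import cv2,numpy as np
t=cv2.imread("pics/top0.png");s=cv2.imread("pics/side0.png")
cv2.imwrite("pics/c1.png",cv2.resize(t[165:275,105:265],None,fx=5,fy=5,interpolation=cv2.INTER_CUBIC))
cv2.imwrite("pics/c2.png",cv2.resize(t[165:275,250:410],None,fx=5,fy=5,interpolation=cv2.INTER_CUBIC))
cv2.imwrite("pics/c3.png",cv2.resize(s[140:300,170:420],None,fx=3.2,fy=3.2,interpolation=cv2.INTER_CUBIC))
E
```

```text
(no output)
```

View pics/c1.png

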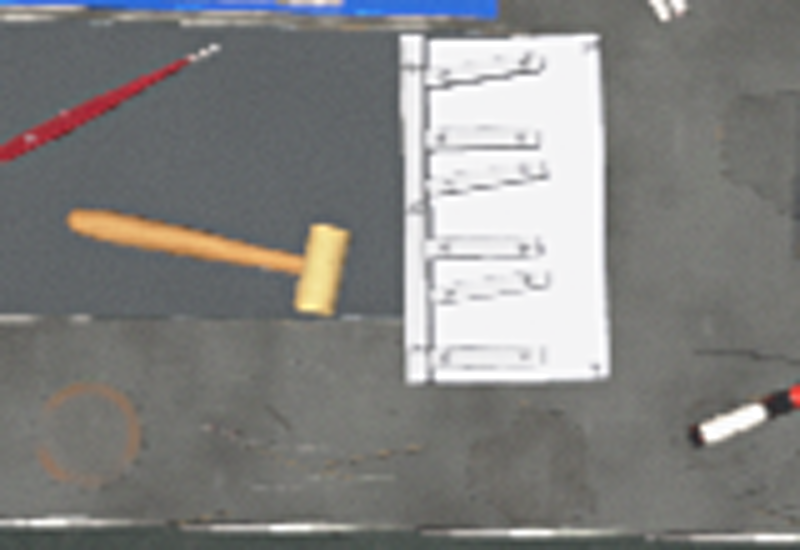

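View pics/c2.png

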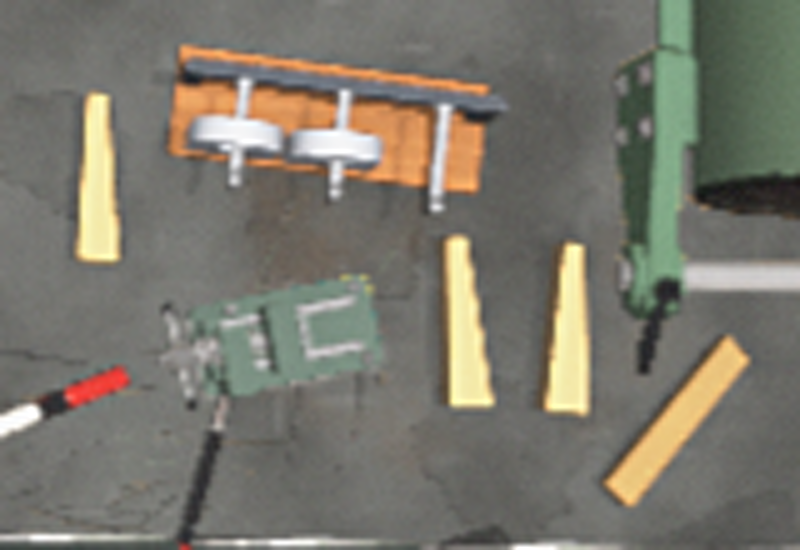

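View pics/c3.png

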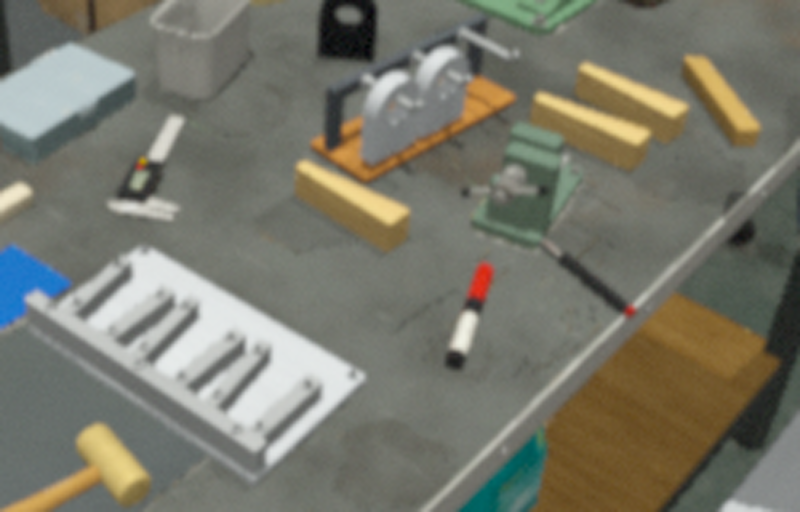

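```bash
cat > h.py <<'E'
import numpy as np,cv2
from rig import sensors, grab_frame, camera_params, order
def look(n,save=None):
    p,d=grab_frame(n)
    if save: cv2.imwrite(f"pics/{save}.png",p[:,:,::-1]); np.save(f"pics/{save}d.npy",d)
    return p[:,:,::-1].copy(),d
def load(f): return cv2.imread(f"pics/{f}.png"),np.load(f"pics/{f}d.npy")
def cloud(n,d):
    c=camera_params(n);K=c["camera_matrix"];T=c["world_from_camera"]
    v,u=np.mgrid[:d.shape[0],:d.shape[1]]
    P=np.stack([(u-K[0,2])/K[0,0]*d,(v-K[1,2])/K[1,1]*d,d],-1)
    W=P@T[:3,:3].T+T[:3,3]; W[d<=0]=np.nan
    return W
def ray(n,uv,z):
    c=camera_params(n);K=c["camera_matrix"];T=c["world_from_camera"]
    uv=np.atleast_2d(uv).astype(float)
    r=np.c_[(uv[:,0]-K[0,2])/K[0,0],(uv[:,1]-K[1,2])/K[1,1],np.ones(len(uv))]@T[:3,:3].T
    return T[:3,3]+r*((z-T[2,3])/r[:,2])[:,None]
def comps(img,lo,hi,minA=20,roi=None):
    m=cv2.inRange(cv2.cvtColor(img,cv2.COLOR_BGR2HSV),lo,hi)
    if roi: k=np.zeros_like(m);k[roi[1]:roi[3],roi[0]:roi[2]]=1;m=m*k
    n,l,st,ce=cv2.connectedComponentsWithStats(m)
    return [(l==i,st[i],ce[i]) for i in range(1,n) if st[i][4]>=minA]
E
python3 - <<'E'
from h import *
np.set_printoptions(precision=1,suppress=True)
for n,roi in(("top",(100,160,410,270)),("side",(120,140,420,340))):
    im,d=load(n+"0");W=cloud(n,d)
    hsv=cv2.cvtColor(im,cv2.COLOR_BGR2HSV)
    b=W[np.abs(W[...,2])<12]
    print(n,"bench z",np.nanmedian(b[:,2]),np.nanstd(b[:,2]))
    for nm,lo,hi in(("wood",(8,60,120),(35,255,255)),("white",(0,0,205),(180,40,255))):
        for m,st,ce in comps(im,lo,hi,40,roi):
            w=W[m];w=w[~np.isnan(w[:,0])];w=w[w[:,2]>3]
            if len(w)<10: continue
            r=cv2.minAreaRect(w[:,:2].astype(np.float32))
            print(nm,st,ce,np.median(hsv[m],0),"rect",np.array(r[0]),np.array(r[1]),round(r[2],1),"z",np.percentile(w[:,2],[5,50,95]))
E
```

```text
top bench z 1.4320462018196167 4.585753048545315
wood [144 160  23   3  52] [154.1 160.7] [ 28.  192.  247.5] rect [697.3 469.9] [ 6.9 79.8] 2.0 z [20.2 29.3 36.9]
wood [285 174  63  10 155] [315.3 178.4] [ 13. 143. 204.] rect [ 643.2 -111.2] [223.6  20.8] 83.9 z [ 4.1 12.1 85.1]
wood [283 181  15  17 131] [289.2 187.3] [ 13. 148. 208.] rect [609.4 -18.7] [44.3 55.3] 88.6 z [ 5.9 11.1 46.6]
wood [265 183   9  35 237] [269.1 202.1] [ 26.  79. 245.] rect [564.7  56. ] [ 30.5 120.8] 89.8 z [16.8 35.8 43.5]
wood [299 182  19  10 124] [308.  186.5] [ 13.  150.  216.5] rect [613.  -82.7] [62.8 38.1] 86.2 z [ 4.7 11.3 17.6]
wood [318 185  19  18 232] [328.6 193. ] [ 13.  149.5 215. ] rect [ 595.  -154.2] [63.2 59.4] 83.0 z [ 4.3 11.1 18.4]
wood [338 187   9  17 113] [342.3 195.9] [ 13. 148. 222.] rect [ 588.9 -209.3] [27.9 56.5] 80.6 z [ 4.4 10.7 17.7]
wood [118 207  57  21 394] [150.9 214.8] [ 17. 127. 222.] rect [494.9 497.7] [202.5  60.7] 87.0 z [16.4 25.9 35.7]
wood [339 212  10  35 248] [342.5 230.6] [ 26.  80. 245.] rect [ 466.1 -206.5] [122.7  34.5] 5.5 z [24.9 35.7 42. ]
wood [359 2
[... 1782 characters left out ...]

wood [ 130  272   87   57 1008] [176.4 300. ] [ 19. 136. 192.] rect [498.9 490.8] [213.4  82.6] 89.0 z [15.3 23.7 31. ]
white [140 145  18  10 132] [148.5 149.7] [ 33.  10. 239.] rect [826.5 300.5] [42.7 45.3] 16.2 z [194.9 197.  199.1]
white [177 168  13   9  61] [183.4 171.6] [ 94.  21. 205.] rect [876.9 154.9] [28.4 52.2] 78.7 z [29.3 31.3 34. ]
white [120 198  58  37 236] [146.5 216.3] [ 23.  38. 236.] rect [801.6 349.7] [ 32.  207.2] 2.1 z [14.8 17.  19.4]
white [ 197  219   84   65 1358] [241.8 246.8] [ 83.   4. 228.] rect [535.6 278. ] [243.6 129.4] 3.4 z [ 6.9  9.4 12.9]
white [312 238   6  11  45] [314.6 243.3] [ 30.  14. 224.] rect [386.5 117.1] [10.3 42.2] 23.4 z [12.7 14.6 16.5]
```

```bash
cat >> h.py <<'E'
def wedges(im,roi=(100,160,372,275)):
    out=[]
    for m,st,ce in comps(im,(22,50,170),(32,130,255),100,roi):
        v,u=np.nonzero(m);P=ray("top",np.c_[u,v],36)[:,:2];c=P.mean(0)
        w,E=np.linalg.eigh(np.cov((P-c).T));a=E[:,1]
        # tip direction: narrower end
        s=(P-c)@a;t=np.abs((P-c)@E[:,0])
        if t[s>20].mean()>t[s<-20].mean(): a=-a
        yaw=np.arctan2(a[1],a[0])-np.pi/2-0.0667
        R=np.array([[np.cos(yaw),-np.sin(yaw)],[np.sin(yaw),np.cos(yaw)]])
        out.append((c-R@[0.5,-7.3],np.degrees(yaw),np.ptp(s)))
    return out
E
python3 - <<'E'
from h import *
np.set_printoptions(precision=1,suppress=True,linewidth=150)
im,d=load("top0");si,sd=load("side0")
for w in wedges(im): print("wedge",w)
Ws=cloud("side",sd);Wt=cloud("top",d)
# bench bias near fixture
for W,n in((Ws,"side"),(Wt,"top")):
    k=(W[...,0]>430)&(W[...,0]<660)&(W[...,1]>150)&(W[...,1]<205);print(n,"bench z",np.nanmedian(W[k][:,2]))
# fixture base from side-image and top-image outline at z=10
for n,I,roi in(("top",im,(180,165,232,245)),("side",si,(170,200,320,300))):
    cs=comps(I,(0,0,190 if n=="top" else 150),(180,45,255),300,roi);m=max(cs,key=lambda c:c[1][4])[0]
    v,u=np.nonzero(m);P=ray(n,np.c_[u,v],10)[:,:2].astype(np.float32)
    print(n,cv2.minAreaRect(P))
yaw=np.radians(2.4);R=np.array([[np.cos(yaw),-np.sin(yaw)],[np.sin(yaw),np.cos(yaw)]])
for W,n in((Ws,"side"),(Wt,"top")):
    F=(W[...,:2]-[539.5,283])@R;z=W[...,2]
    k=(np.abs(F[...,0])<130)&(np.abs(F[...,1])<72)&(z>24)&(z<36)
    for y0 in(-20,-5,10,25,40):
        kk=k&(np.abs(F[...,1]-y0)<6);print(n,y0,np.sort(F[kk][:,0]).round().astype(int))
# plates top ring
for W,n in((Ws,"side"),(Wt,"top")):
    for y0,y1 in((-68,0),(-140,-72)):
        k=(W[...,2]>88)&(W[...,2]<112)&(W[...,0]>560)&(W[...,0]<622)&(W[...,1]>y0)&(W[...,1]<y1)
        P=W[k];print(n,"plate",len(P),np.median(P,0),P.min(0),P.max(0),cv2.minAreaRect(P[:,:2].astype(np.float32)))
E
```

```text
wedge (array([563.5,  58. ]), np.float64(-92.59230928182797), np.float64(114.31813363619251))
wedge (array([ 464.1, -203.5]), np.float64(-88.92400908833142), np.float64(114.5349782330533))
wedge (array([ 461.8, -278.5]), np.float64(-95.70596018078375), np.float64(114.00475839006306))
side bench z -1.393003588941781
top bench z 0.43584177705315597
top ((538.9365234375, 285.67596435546875), (247.38388061523438, 144.380126953125), 2.9412667751312256)
side ((548.4242553710938, 274.23968505859375), (274.6043701171875, 124.32059478759766), 2.2318644523620605)
side -20 [-117 -116 -116 -116 -115 -114 -114 -114 -112 -111 -109 -109 -107 -105 -104  -62  -62  -61  -61  -61  -60  -60  -59  -59  -58  -58  -57  -55  -55
  -53  -52  -52  -40  -39  -38  -38  -37  -36  -36  -35  -34  -32  -30  -30  -29  -27  -25   15   16   18   18   18   18   18   20   20   21   21
   22   24   26   27   37   40   40   40   41   42   42   43   44   44   45   49   52   94   94   95   95   95   97   98   98   99  101  102  102
  102  104  108]
side -5 [-117 -116 -116 -116 -115 -115 -115 -115 -114 -113 -112 -112 -111 -1
[... 4101 characters left out ...]
ate 75 [586.5 -28.7  95.3] [576.6 -57.1  88.4] [601.3 -11.  101.9] ((589.242431640625, -34.53342819213867), (46.83533477783203, 21.90237045288086), 85.76571655273438)
side plate 68 [579.7 -99.4  95.4] [ 570.6 -128.7   88.4] [591.3 -80.4 101.3] ((581.5533447265625, -104.59967803955078), (50.28477096557617, 18.41534423828125), 82.69061279296875)
top plate 90 [591.  -34.6  97.7] [560.8 -60.1  88.3] [619.8 -10.9 109. ] ((591.3309326171875, -36.293434143066406), (47.2703742980957, 43.41201400756836), 38.72058868408203)
top plate 83 [ 585.2 -106.7   96.9] [ 573.4 -133.1   88.2] [621.8 -77.  108.2] ((586.5045776367188, -110.30011749267578), (49.79663848876953, 50.01084899902344), 42.62652587890625)
```

```bash
cat >> h.py <<'E'
from scipy.spatial.transform import Rotation as Ro
def go(x,y,z,psi):
    """print shift (m, tool axes) and turn (rad, rotvec) from the present pose to tool-down pose"""
    s=sensors.sense();R0=Ro.from_euler("xyz",s["tcp_rot"]);R1=Ro.from_euler("xyz",[np.pi,0,np.radians(psi)])
    p=np.array(s["eef_pos"]);p1=np.array([p[i] if a is None else a for i,a in enumerate((x,y,z))])
    print("turn",np.round((R0.inv()*R1).as_rotvec(),3),"shift",np.round(R0.inv().apply(p1-p)/1000,4),"from",np.round(p,1),"psi",round(np.degrees(s["tcp_rot"][2]),1),"t",round(s["clock"],2),"F",np.round(s["contact_force"],1),"open",round(s["opening"]*85.4,1),"grip",round(s["grasp_force"],1))
E
python3 -c "
from h import *
go(400,-150,300,84.2)
go(588.5,-35,160,84.2)"
```

```text
turn [-1.000e-03 -1.000e-03 -1.027e+00] shift [ 0.2972 -0.3177 -0.069 ] from [ 267.6 -564.3  230.6] psi 25.4 t 0.1 F [-0.3 -0.1  0.3] open 85.1 grip 0.0
turn [-1.000e-03 -1.000e-03 -1.027e+00] shift [ 0.5168 -0.3407  0.071 ] from [ 267.6 -564.3  230.6] psi 25.4 t 0.1 F [-0.3 -0.1  0.3] open 85.1 grip 0.0
```

move_arm:
  motion:
    - [0,0,-0.1,0,0,-0.06,0.04]
    - [0,0,-0.3,0.1,-0.1,-0.069,0.04]
    - [0,0,-0.5,0.15,-0.16,-0.069,0.04]
    - [0,0,-0.7,0.2,-0.22,-0.069,0.04]
    - [0,0,-0.85,0.25,-0.27,-0.069,0.04]
    - [0,0,-1.0,0.297,-0.318,-0.069,0.04]
    - [0,0,-1.027,0.297,-0.318,-0.069,0.04]
    - [0,0,-1.027,0.297,-0.318,-0.069,0.04]
  grip_force: 80

```text
clock: 1.1
eef_pos: [400.0, -148.2, 300.3]
tcp_rot: [3.141, 0.0, 1.47]
contact_force: [0.5, -0.7, -0.7]
opening: 0.466
grasp_force: 0.0
```

```bash
python3 -c "
from h import *
go(588.5,-35,150,84.2)"
```

```text
turn [0. 0. 0.] shift [0.1316 0.1761 0.1504] from [ 400.  -148.2  300.3] psi 84.2 t 1.1 F [ 0.5 -0.7 -0.7] open 39.8 grip 0.0
```

move_arm:
  motion:
    - [0,0,0,0.045,0.04,0,0.04]
    - [0,0,0,0.09,0.08,0.04,0.04]
    - [0,0,0,0.12,0.13,0.08,0.04]
    - [0,0,0,0.1316,0.1761,0.12,0.04]
    - [0,0,0,0.1316,0.1761,0.15,0.04]
    - [0,0,0,0.1316,0.1761,0.15,0.04]
    - [0,0,0,0.1316,0.1761,0.15,0.04]

```text
clock: 1.98
eef_pos: [588.1, -37.2, 151.2]
tcp_rot: [3.142, 0.0, 1.47]
contact_force: [-0.2, 0.1, -0.0]
opening: 0.465
grasp_force: 0.0
```

```bash
python3 -c "
from h import *
go(588.5,-35,88,84.2)
s,_=look('side','s1');t,_=look('top','t1')
a=cv2.resize(s[120:220,230:360],None,fx=6,fy=6);cv2.imwrite('pics/c4.png',a)"
```

```text
turn [0. 0. 0.] shift [0.0022 0.0001 0.0632] from [588.1 -37.2 151.2] psi 84.2 t 1.98 F [-0.2  0.1 -0. ] open 39.7 grip 0.0
```

View pics/c4.png

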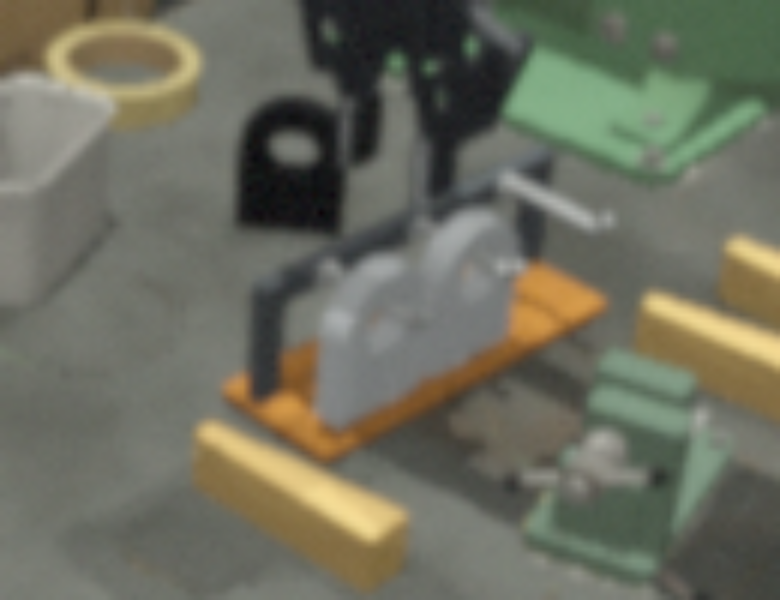

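The fingers hang above the left plate (c), whose eye is at crop (370,265), and straddle it plausibly. I'll descend and grip.

move_arm:
  motion:
    - [0,0,0,0.002,0,0.03,0.04]
    - [0,0,0,0.002,0,0.063,0.04]
    - [0,0,0,0.002,0,0.063,0.04]
    - [0,0,0,0.002,0,0.063,0.01]
    - [0,0,0,0.002,0,0.063,0.01]
    - [0,0,0,0.002,0,0.063,0.01]
    - [0,0,0,0.002,0,0.063,0.01]

```text
clock: 2.95
eef_pos: [589.5, -35.2, 89.4]
tcp_rot: [3.139, 0.0, 1.47]
contact_force: [-0.2, -0.1, 6.4]
opening: 0.185
grasp_force: 79.6
```

move_arm:
  motion:
    - [0,0,0,0,0,-0.007,0.01]
    - [0,0,0,0,0,-0.014,0.01]
    - [0,0,0,0,0,-0.014,0.01]

```text
clock: 3.32
eef_pos: [588.9, -35.0, 102.1]
tcp_rot: [3.141, -0.0, 1.47]
contact_force: [0.6, 0.3, -2.3]
opening: 0.187
grasp_force: 78.6
```

```bash
python3 -c "
from h import *
go(None,None,None,84.2)
s,_=look('side','s2')
a=cv2.resize(s[140:220,240:360],None,fx=6,fy=6);cv2.imwrite('pics/c5.png',a)"
```

```text
turn [ 0.001 -0.     0.   ] shift [0. 0. 0.] from [588.9 -35.  102.1] psi 84.2 t 3.33 F [ 0.6  0.3 -2.3] open 16.0 grip 78.6
```

View pics/c5.png

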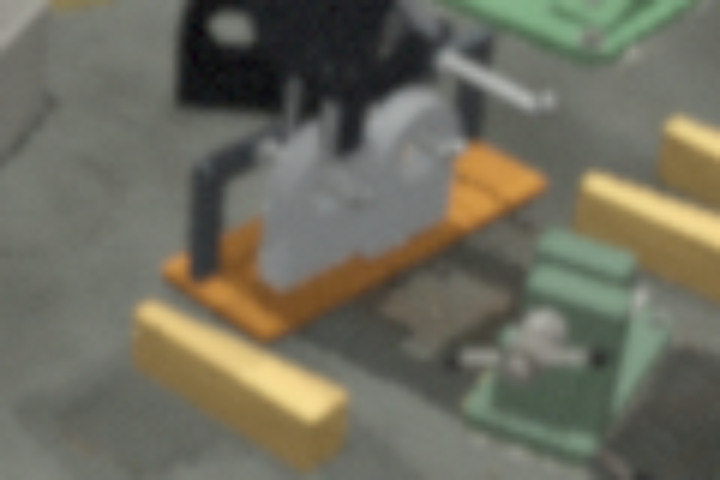

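The plate is lifted (about 2.5 N of load) and still upright. Next I draw it off the peg.

move_arm:
  motion:
    - [0,0,0,0,-0.02,0,0.01]
    - [0,0,0,0,-0.04,0,0.01]
    - [0,0,0,0,-0.06,0,0.01]
    - [0,0,0,0,-0.075,0,0.01]
    - [0,0,0,0,-0.075,-0.05,0.01]
    - [0,0,0,0,-0.075,-0.1,0.01]
    - [0,0,0,0,-0.075,-0.1,0.01]

```text
clock: 4.25
eef_pos: [516.6, -27.6, 205.1]
tcp_rot: [3.134, -0.0, 1.47]
contact_force: [0.1, 0.7, -3.9]
opening: 0.185
grasp_force: 79.4
```

```bash
python3 - <<'E'
from h import *
go(None,None,None,92.4)
look('side','s3');im,d=look('top','t3')
# fixture yaw/pose now: edges at -y and +-x of base via top
g=comps(im,(0,0,190),(180,45,255),300,(180,165,232,245));m=max(g,key=lambda c:c[1][4])[0].astype(np.uint8)
m=cv2.morphologyEx(m,cv2.MORPH_CLOSE,np.ones((5,5)))
rows=np.arange(180,236);right=np.array([[np.nonzero(m[r])[0].max()+.5,r] for r in rows])
cols=np.arange(192,222);top=np.array([[c,np.nonzero(m[:,c])[0].min()-.5] for c in cols]);bot=np.array([[c,np.nonzero(m[:,c])[0].max()+.5] for c in cols])
for n,e in(("-y",right),("+x",top),("-x",bot)):
    P=ray("top",e,10)[:,:2];c=P.mean(0);a=np.linalg.svd(P-c)[2][0];print(n,c.round(1),np.degrees(np.arctan2(a[1],a[0])).round(2))
s,_=load('side0')
E
```

```text
turn [ 0.008  0.    -0.143] shift [0. 0. 0.] from [516.6 -27.6 205.1] psi 84.2 t 4.25 F [ 0.1  0.7 -3.9] open 15.8 grip 79.4
-y [535.5 213.2] -176.95
+x [662.8 285.3] -85.86
-x [415.5 278. ] -88.8
```

```bash
cat >> h.py <<'E'
FC=np.array([539.,282.6]);FY=2.7
def fx(x,y):
    a=np.radians(FY);return FC+[np.cos(a)*x-np.sin(a)*y,np.sin(a)*x+np.cos(a)*y]
def inv(x,y):
    a=np.radians(FY);d=np.array([x,y])-FC;return np.array([np.cos(a)*d[0]+np.sin(a)*d[1],-np.sin(a)*d[0]+np.cos(a)*d[1]])
def here(): 
    p=sensors.sense()["eef_pos"];print("fixture-frame",inv(p[0],p[1]).round(1),"z",round(p[2],1))
E
python3 -c "
from h import *
go(*fx(-87,14),180,92.7)"
```

```text
turn [ 0.    -0.    -0.148] shift [ 0.312  -0.0943  0.0211] from [513.8 -27.4 201.1] psi 84.2 t 4.35 F [-0.4 -0.  -3.5] open 15.1 grip 79.4
```

move_arm:
  motion:
    - [0,0,-0.05,0.05,-0.015,0,0.01]
    - [0,0,-0.1,0.1,-0.03,0,0.01]
    - [0,0,-0.148,0.15,-0.045,0,0.01]
    - [0,0,-0.148,0.2,-0.06,0,0.01]
    - [0,0,-0.148,0.25,-0.075,0,0.01]
    - [0,0,-0.148,0.29,-0.09,0.01,0.01]
    - [0,0,-0.148,0.312,-0.0943,0.0211,0.01]
    - [0,0,-0.148,0.312,-0.0943,0.0211,0.01]

```text
clock: 5.35
eef_pos: [449.7, 292.9, 177.4]
tcp_rot: [-3.137, 0.002, 1.62]
contact_force: [0.2, -0.0, -3.5]
opening: 0.184
grasp_force: 79.4
```

```bash
python3 -c "
from h import *
go(*fx(-87,14),110,92.7)
t,_=look('top','t4');s,_=look('side','s4')
a=np.hstack([cv2.resize(t[165:250,175:245],(494,600)),cv2.resize(s[190:320,170:236],(306,600))]);cv2.imwrite('pics/c6.png',a)"
```

```text
turn [-0.004  0.002  0.002] shift [-0.0004  0.002   0.0674] from [449.7 292.9 177.4] psi 92.8 t 5.35 F [ 0.2 -0.  -3.5] open 15.7 grip 79.4
```

move_arm:
  motion:
    - [0,0,0,0,0.002,0.03,0.01]
    - [0,0,0,0,0.002,0.06,0.01]
    - [0,0,0,0,0.002,0.075,0.01]
    - [0,0,0,0,0.002,0.075,0.01]
    - [0,0,0,0,0.002,0.075,0.01]

```text
clock: 6.08
eef_pos: [454.3, 292.7, 106.1]
tcp_rot: [3.14, -0.001, 1.617]
contact_force: [0.3, 0.9, -2.3]
opening: 0.182
grasp_force: 79.4
```

```bash
python3 -c "
from h import *
go(*fx(-87,14),85,92.7);here()
s,d=look('side','s4');t,_=look('top','t4')
cv2.imwrite('pics/c6.png',cv2.resize(s[180:300,190:340],None,fx=5,fy=5))"
```

```text
turn [ 0.001 -0.001 -0.001] shift [-0.0001 -0.0029  0.0211] from [454.3 292.7 106.1] psi 92.7 t 6.08 F [ 0.3  0.9 -2.3] open 15.6 grip 79.4
fixture-frame [-84.1  14.1] z 106.1
```

View pics/c6.png

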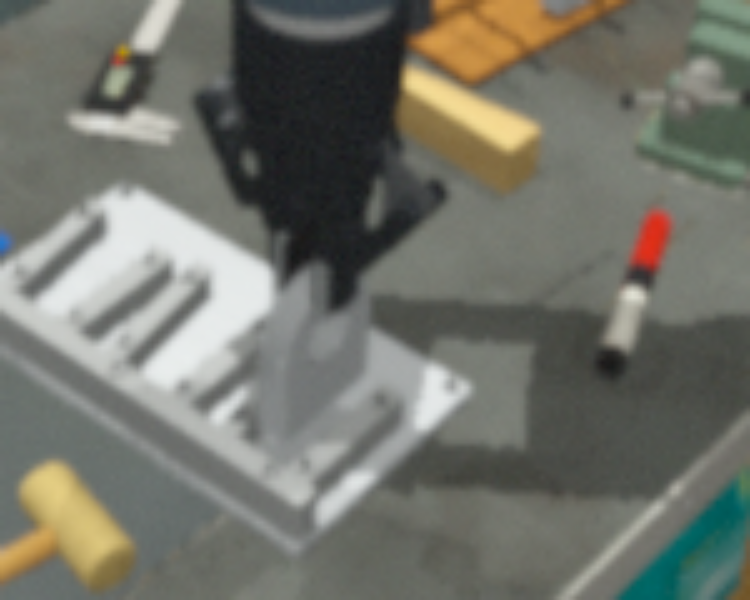

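Plate c hangs over bay 0, between its stop bar at crop (350,440) and its tapered bar at (220,370). I'll lower in small steps and watch the force.

move_arm:
  motion:
    - [0,0,0,0,-0.0025,0.005,0.01]
    - [0,0,0,0,-0.0025,0.01,0.01]
    - [0,0,0,0,-0.0025,0.016,0.01]
    - [0,0,0,0,-0.0025,0.016,0.01]
    - [0,0,0,0,-0.0025,0.016,0.01]
    - [0,0,0,0,-0.0025,0.016,0.01]

```text
clock: 6.92
eef_pos: [451.2, 292.5, 89.3]
tcp_rot: [3.141, -0.0, 1.618]
contact_force: [-0.1, 0.1, -3.2]
opening: 0.184
grasp_force: 79.3
```

```bash
python3 -c "
from h import *
go(*fx(-87,14),81.5,92.7);here()"
```

```text
turn [ 0. -0. -0.] shift [-0.0001  0.0002  0.0078] from [451.2 292.5  89.3] psi 92.7 t 6.92 F [-0.1  0.1 -3.2] open 15.7 grip 79.3
fixture-frame [-87.2  14. ] z 89.3
```

move_arm:
  motion:
    - [0,0,0,0,0,0.003,0.01]
    - [0,0,0,0,0,0.006,0.01]
    - [0,0,0,0,0,0.0075,0.01]
    - [0,0,0,0,0,0.0075,0.01]
    - [0,0,0,0,0,0.0075,0.01]

```text
clock: 7.55
eef_pos: [451.3, 292.4, 82.1]
tcp_rot: [3.141, -0.0, 1.618]
contact_force: [-2.1, -2.5, 6.0]
opening: 0.183
grasp_force: 80.4
```

move_arm:
  motion:
    - [0,0,0,0,-0.002,-0.0008,0.01]
    - [0,0,0,0,-0.004,-0.0008,0.01]
    - [0,0,0,0,-0.004,-0.0008,0.01]
    - [0,0,0,0,-0.004,-0.0008,0.01]

```text
clock: 8.05
eef_pos: [447.0, 292.3, 82.3]
tcp_rot: [-3.141, 0.0, 1.618]
contact_force: [1.0, 0.8, -3.0]
opening: 0.183
grasp_force: 79.4
```

move_arm:
  motion:
    - [0,0,0,0.003,0,0,0.01]
    - [0,0,0,0.005,0,0,0.01]
    - [0,0,0,0.005,0,0,0.01]
    - [0,0,0,0.005,0,0,0.01]

```text
clock: 8.55
eef_pos: [446.8, 297.3, 82.4]
tcp_rot: [-3.141, 0.0, 1.618]
contact_force: [-0.0, -0.2, -3.9]
opening: 0.18
grasp_force: 79.4
```

Next, step −x to the stop.

move_arm:
  motion:
    - [0,0,0,0,-0.001,0,0.01]
    - [0,0,0,0,-0.002,0,0.01]
    - [0,0,0,0,-0.002,0,0.01]
    - [0,0,0,0,-0.002,0,0.01]

```text
clock: 9.05
eef_pos: [445.7, 297.4, 82.7]
tcp_rot: [3.14, -0.0, 1.618]
contact_force: [5.0, -0.2, -6.1]
opening: 0.18
grasp_force: 79.1
```

move_arm:
  motion:
    - [0,0,0,0.002,0,0,0.01]
    - [0,0,0,0.003,0,0,0.01]
    - [0,0,0,0.003,0,0,0.01]
    - [0,0,0,0.003,0,0,0.01]

```text
clock: 9.55
eef_pos: [445.6, 300.2, 82.8]
tcp_rot: [3.14, -0.0, 1.618]
contact_force: [4.2, -2.6, -3.9]
opening: 0.184
grasp_force: 79.4
```

move_arm:
  motion:
    - [0,0,0,0.001,0,0,0.01]
    - [0,0,0,0.002,0,0,0.01]
    - [0,0,0,0.002,0,0,0.01]
    - [0,0,0,0.002,0,0,0.01]

```text
clock: 10.05
eef_pos: [445.5, 302.2, 82.8]
tcp_rot: [3.14, -0.0, 1.618]
contact_force: [5.0, -2.3, -2.8]
opening: 0.182
grasp_force: 79.4
```

move_arm:
  motion:
    - [0,0,0,0.001,0,0,0.01]
    - [0,0,0,0.002,0,0,0.01]
    - [0,0,0,0.002,0,0,0.01]
    - [0,0,0,0.002,0,0,0.01]

```text
clock: 10.55
eef_pos: [445.4, 304.2, 82.8]
tcp_rot: [3.14, -0.0, 1.618]
contact_force: [4.5, -3.4, -3.4]
opening: 0.18
grasp_force: 79.4
```

move_arm:
  motion:
    - [0,0,0,0.001,0,0,0.01]
    - [0,0,0,0.002,0,0,0.01]
    - [0,0,0,0.002,0,0,0.01]
    - [0,0,0,0.002,0,0,0.01]

```text
clock: 11.05
eef_pos: [445.3, 305.9, 82.8]
tcp_rot: [3.14, 0.0, 1.618]
contact_force: [5.7, -3.0, -2.6]
opening: 0.184
grasp_force: 79.5
```

move_arm:
  motion:
    - [0,0,0,0.001,0,0,0.01]
    - [0,0,0,0.002,0,0,0.01]
    - [0,0,0,0.002,0,0,0.01]
    - [0,0,0,0.002,0,0,0.01]

```text
clock: 11.55
eef_pos: [445.2, 306.6, 82.9]
tcp_rot: [3.14, 0.002, 1.619]
contact_force: [6.7, -10.5, 2.4]
opening: 0.177
grasp_force: 80.1
```

move_arm:
  motion:
    - [0,0,0,-0.0006,0.0005,0.0008,0.01]
    - [0,0,0,-0.0006,0.0005,0.0008,0.01]
    - [0,0,0,-0.0006,0.0005,0.0008,0.03]
    - [0,0,0,-0.0006,0.0005,0.0008,0.04]
    - [0,0,0,-0.0006,0.0005,0.0008,0.04]
    - [0,0,0,-0.0006,0.0005,-0.03,0.04]
    - [0,0,0,-0.0006,0.0005,-0.09,0.04]
    - [0,0,0,-0.0006,0.0005,-0.09,0.04]

```text
clock: 12.55
eef_pos: [447.2, 309.5, 176.8]
tcp_rot: [3.135, -0.004, 1.618]
contact_force: [0.3, 1.2, -0.5]
opening: 0.466
grasp_force: 0.0
```

```bash
python3 -c "
from h import *
print(inv(445.2,306.6))
go(450,150,200,84.2)
go(582.5,-105,150,84.2)
s,d=look('side','s5');t,_=look('top','t5')
cv2.imwrite('pics/c7.png',cv2.resize(s[200:300,190:320],None,fx=6,fy=6))"
```

```text
[-92.56531545  28.39194208]
turn [ 0.006 -0.005  0.148] shift [-0.1593 -0.0046 -0.024 ] from [447.2 309.5 176.8] psi 92.7 t 12.55 F [ 0.3  1.2 -0.5] open 39.8 grip 0.0
turn [ 0.006 -0.005  0.148] shift [-0.4205  0.1154  0.0257] from [447.2 309.5 176.8] psi 92.7 t 12.55 F [ 0.3  1.2 -0.5] open 39.8 grip 0.0
```

View pics/c7.png

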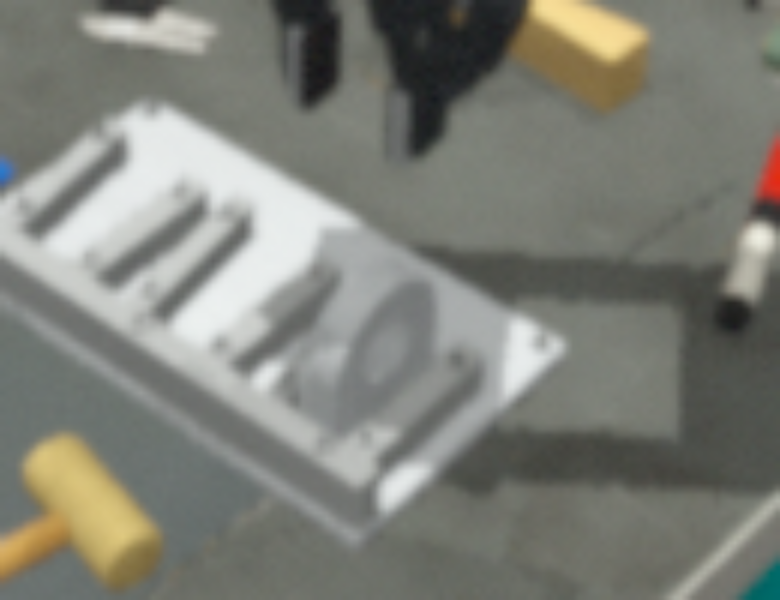

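Plate c stands upright in bay 0, against the stop bar and end stop. Next is plate b.

move_arm:
  motion:
    - [0,0,0,-0.05,0,-0.03,0.04]
    - [0,0,0.05,-0.11,0.01,-0.03,0.04]
    - [0,0,0.1,-0.17,0.03,-0.03,0.04]
    - [0,0,0.148,-0.23,0.05,-0.03,0.04]
    - [0,0,0.148,-0.29,0.07,-0.02,0.04]
    - [0,0,0.148,-0.35,0.09,-0.01,0.04]
    - [0,0,0.148,-0.4,0.105,0,0.04]
    - [0,0,0.148,-0.42,0.115,0.01,0.04]

```text
clock: 13.65
eef_pos: [579.0, -109.1, 160.1]
tcp_rot: [-3.139, -0.0, 1.467]
contact_force: [-0.9, 0.1, 0.0]
opening: 0.47
grasp_force: 0.0
```

move_arm:
  motion:
    - [0,0,0,0,0,0.01,0.04]
    - [0,0,0,0,0,0.015,0.04]
    - [0,0,0,0,0,0.015,0.04]

```text
clock: 14.02
eef_pos: [578.7, -105.0, 146.9]
tcp_rot: [-3.14, -0.0, 1.471]
contact_force: [-0.5, 0.1, -1.1]
opening: 0.466
grasp_force: 0.0
```

```bash
python3 -c "
from h import *
go(582.3,-105.2,88.5,84.2)"
```

```text
turn [-0.001 -0.     0.002] shift [0.0002 0.0037 0.0584] from [ 578.7 -105.   146.9] psi 84.3 t 14.03 F [-0.5  0.1 -1.1] open 39.8 grip 0.0
```

move_arm:
  motion:
    - [0,0,0.002,0,0.0037,0.02,0.04]
    - [0,0,0.002,0,0.0037,0.045,0.04]
    - [0,0,0.002,0,0.0037,0.0584,0.04]
    - [0,0,0.002,0,0.0037,0.0584,0.04]
    - [0,0,0.002,0,0.0037,0.0584,0.01]
    - [0,0,0.002,0,0.0037,0.0584,0.01]
    - [0,0,0.002,0,0.0037,0.0584,0.01]
    - [0,0,0.002,0,0.0037,0.0584,0.01]

```text
clock: 15.02
eef_pos: [584.0, -107.0, 90.0]
tcp_rot: [3.14, 0.0, 1.468]
contact_force: [0.3, 1.2, 5.6]
opening: 0.18
grasp_force: 80.2
```

move_arm:
  motion:
    - [0,0,0,0,0,-0.007,0.01]
    - [0,0,0,0,0,-0.014,0.01]
    - [0,0,0,0,0,-0.014,0.01]
    - [0,0,0,0,0,-0.014,0.01]

```text
clock: 15.52
eef_pos: [582.9, -106.9, 103.0]
tcp_rot: [-3.141, -0.0, 1.468]
contact_force: [-0.3, 0.0, -3.9]
opening: 0.177
grasp_force: 79.2
```

move_arm:
  motion:
    - [0,0,0,0,-0.02,0,0.01]
    - [0,0,0,0,-0.04,0,0.01]
    - [0,0,0,0,-0.06,0,0.01]
    - [0,0,0,0,-0.075,0,0.01]
    - [0,0,0,0,-0.075,-0.05,0.01]
    - [0,0,0,0,-0.075,-0.11,0.01]
    - [0,0,0,0,-0.075,-0.11,0.01]
    - [0,0,0,0,-0.075,-0.11,0.01]

```text
clock: 16.52
eef_pos: [508.0, -99.1, 212.5]
tcp_rot: [-3.141, -0.0, 1.468]
contact_force: [-1.3, -0.4, -3.2]
opening: 0.182
grasp_force: 79.3
```

```bash
python3 -c "
from h import *
go(*fx(-87+156,16),170,92.7)"
```

```text
turn [-0.   -0.   -0.15] shift [0.409  0.0574 0.0425] from [508.  -99.1 212.5] psi 84.1 t 16.52 F [-1.3 -0.4 -3.2] open 15.6 grip 79.3
```

move_arm:
  motion:
    - [0,0,-0.05,0.06,0,0,0.01]
    - [0,0,-0.1,0.12,0.01,0,0.01]
    - [0,0,-0.15,0.18,0.02,0,0.01]
    - [0,0,-0.15,0.24,0.03,0,0.01]
    - [0,0,-0.15,0.3,0.04,0,0.01]
    - [0,0,-0.15,0.36,0.05,0,0.01]
    - [0,0,-0.15,0.409,0.0574,0.02,0.01]
    - [0,0,-0.15,0.409,0.0574,0.0425,0.01]

```text
clock: 17.52
eef_pos: [607.1, 305.1, 167.1]
tcp_rot: [-3.14, 0.0, 1.621]
contact_force: [-0.9, -1.2, -3.1]
opening: 0.183
grasp_force: 79.4
```

move_arm:
  motion:
    - [0,0,0,0,0,0.03,0.01]
    - [0,0,0,0,0,0.06,0.01]
    - [0,0,0,0,0,0.065,0.01]
    - [0,0,0,0,0,0.065,0.01]
    - [0,0,0,0,0,0.065,0.01]

```text
clock: 18.15
eef_pos: [608.4, 302.0, 106.6]
tcp_rot: [3.14, -0.001, 1.618]
contact_force: [-0.6, 0.3, -2.3]
opening: 0.177
grasp_force: 79.3
```

```bash
python3 -c "
from h import *
here();go(*fx(-86.5+156,16),90,92.7)
s,d=look('side','s6')
cv2.imwrite('pics/c8.png',cv2.resize(s[170:290,160:310],None,fx=5,fy=5))"
```

```text
fixture-frame [70.2 16.1] z 106.6
turn [ 0.001 -0.001 -0.   ] shift [-0.0001 -0.0007  0.0166] from [608.4 302.  106.6] psi 92.7 t 18.15 F [-0.6  0.3 -2.3] open 15.1 grip 79.3
```

View pics/c8.png

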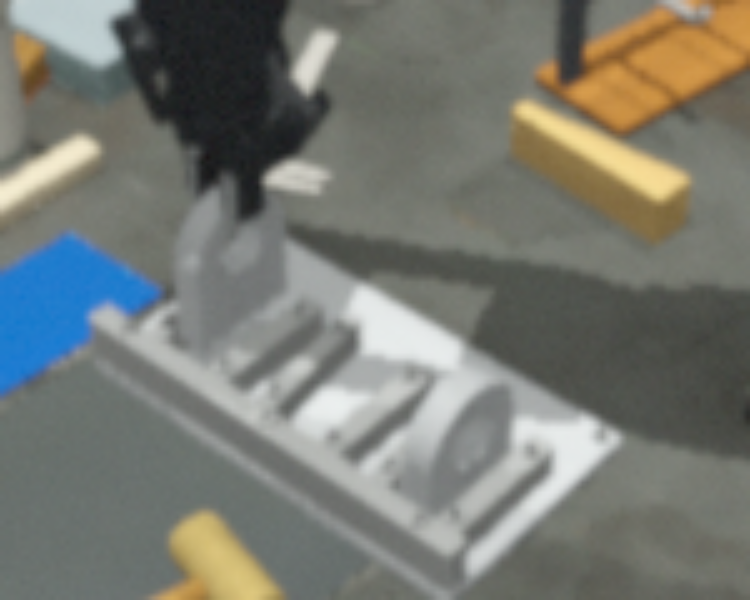

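Plate b is above bay 2, beside its stop bar at crop (275,340), and plate c is seated. I'll lower.

move_arm:
  motion:
    - [0,0,0,0,-0.0005,0.005,0.01]
    - [0,0,0,0,-0.0005,0.012,0.01]
    - [0,0,0,0,-0.0005,0.0165,0.01]
    - [0,0,0,0,-0.0005,0.0165,0.01]
    - [0,0,0,0,-0.0005,0.0165,0.01]

```text
clock: 18.82
eef_pos: [607.3, 301.7, 89.1]
tcp_rot: [3.142, -0.0, 1.618]
contact_force: [-0.5, -1.1, -3.9]
opening: 0.181
grasp_force: 79.4
```

move_arm:
  motion:
    - [0,0,0,0,0,0.003,0.01]
    - [0,0,0,0,0,0.0065,0.01]
    - [0,0,0,0,0,0.0065,0.01]
    - [0,0,0,0,0,0.0065,0.01]

```text
clock: 19.32
eef_pos: [607.5, 301.9, 82.8]
tcp_rot: [3.141, -0.0, 1.618]
contact_force: [0.9, 1.3, -0.3]
opening: 0.183
grasp_force: 79.7
```

Just touching at z 82.8. Next, slide −x by 5, then +y.

move_arm:
  motion:
    - [0,0,0,0,-0.002,-0.0003,0.01]
    - [0,0,0,0,-0.0045,-0.0003,0.01]
    - [0,0,0,0,-0.0045,-0.0003,0.01]
    - [0,0,0,0,-0.0045,-0.0003,0.01]

```text
clock: 19.82
eef_pos: [602.4, 301.4, 82.8]
tcp_rot: [-3.141, 0.0, 1.618]
contact_force: [0.2, 0.2, -1.1]
opening: 0.178
grasp_force: 79.6
```

move_arm:
  motion:
    - [0,0,0,0,-0.001,0,0.01]
    - [0,0,0,0,-0.0015,0,0.01]
    - [0,0,0,0,-0.0015,0,0.01]
    - [0,0,0,0,-0.0015,0,0.01]

```text
clock: 20.32
eef_pos: [601.7, 301.5, 82.9]
tcp_rot: [3.141, -0.0, 1.618]
contact_force: [6.5, 0.1, -4.9]
opening: 0.182
grasp_force: 79.1
```

move_arm:
  motion:
    - [0,0,0,0.002,0.0005,0,0.01]
    - [0,0,0,0.004,0.0005,0,0.01]
    - [0,0,0,0.006,0.0005,0,0.01]
    - [0,0,0,0.007,0.0005,0,0.01]
    - [0,0,0,0.007,0.0005,0,0.01]
    - [0,0,0,0.007,0.0005,0,0.01]

```text
clock: 21.08
eef_pos: [601.6, 308.5, 83.1]
tcp_rot: [3.141, -0.0, 1.618]
contact_force: [4.7, -2.5, -0.5]
opening: 0.182
grasp_force: 79.6
```

move_arm:
  motion:
    - [0,0,0,0.001,0,0,0.01]
    - [0,0,0,0.002,0,0,0.01]
    - [0,0,0,0.002,0,0,0.01]
    - [0,0,0,0.002,0,0,0.01]

```text
clock: 21.58
eef_pos: [601.5, 310.4, 83.1]
tcp_rot: [3.141, 0.0, 1.618]
contact_force: [3.9, -2.9, -1.1]
opening: 0.182
grasp_force: 79.6
```

move_arm:
  motion:
    - [0,0,0,0.001,0,0,0.01]
    - [0,0,0,0.0015,0,0,0.01]
    - [0,0,0,0.0015,0,0,0.01]
    - [0,0,0,0.0015,0,0,0.01]

```text
clock: 22.08
eef_pos: [601.4, 311.6, 83.1]
tcp_rot: [3.141, 0.0, 1.618]
contact_force: [4.1, -3.1, -0.4]
opening: 0.179
grasp_force: 79.7
```

move_arm:
  motion:
    - [0,0,0,0.001,0,0,0.01]
    - [0,0,0,0.0015,0,0,0.01]
    - [0,0,0,0.0015,0,0,0.01]
    - [0,0,0,0.0015,0,0,0.01]

```text
clock: 22.58
eef_pos: [601.4, 312.0, 83.2]
tcp_rot: [-3.142, 0.002, 1.618]
contact_force: [4.2, -8.5, 2.1]
opening: 0.182
grasp_force: 80.0
```

move_arm:
  motion:
    - [0,0,0,0.001,0,0,0.01]
    - [0,0,0,0.0015,0,0,0.01]
    - [0,0,0,0.0015,0,0,0.01]
    - [0,0,0,0.0015,0,0,0.01]

```text
clock: 23.08
eef_pos: [601.4, 312.5, 83.4]
tcp_rot: [-3.141, 0.004, 1.618]
contact_force: [5.3, -14.7, 5.2]
opening: 0.182
grasp_force: 80.4
```

move_arm:
  motion:
    - [0,0,0,-0.001,0.0004,0.0005,0.01]
    - [0,0,0,-0.001,0.0004,0.0005,0.01]
    - [0,0,0,-0.001,0.0004,0.0005,0.03]
    - [0,0,0,-0.001,0.0004,0.0005,0.04]
    - [0,0,0,-0.001,0.0004,0.0005,0.04]
    - [0,0,0,-0.001,0.0004,-0.03,0.04]
    - [0,0,0,-0.001,0.0004,-0.09,0.04]
    - [0,0,0,-0.001,0.0004,-0.09,0.04]

```text
clock: 24.08
eef_pos: [604.1, 315.8, 178.2]
tcp_rot: [3.134, -0.004, 1.618]
contact_force: [1.3, 0.6, -0.4]
opening: 0.467
grasp_force: 0.0
```

```bash
python3 - <<'E'
from h import *
here();im,d=look('top','t7');look('side','s7')
for w in wedges(im): print(w[0].round(1),round(w[1],1),w[2])
# hand occludes? measure fixture yaw from t5/t0 -y edge, subpixel
im,_=load('top0');g=im.min(2).astype(float)
e=[]
for r in range(178,238):
    row=g[r,218:236];i=np.nonzero(row>170)[0].max();a,b=row[i],row[i+1];e.append([218+i+(a-170)/(a-b),r])
P=ray("top",e,10)[:,:2];f=np.polyfit(P[:,0],P[:,1],1);print("-y edge yaw",np.degrees(np.arctan(f[0])),"y at x=539",np.polyval(f,539),np.std(P[:,1]-np.polyval(f,P[:,0])))
E
```

```text
fixture-frame [66.6 30.1] z 178.2
[563.3  57.9] -92.7 114.34732556205785
[ 464.1 -203.5] -88.9 114.53069041329371
[ 461.7 -278.7] -95.6 113.98990700598719
-y edge yaw 2.955976784768437 y at x=539 213.3356252716792 0.677866880700466
```

```bash
python3 - <<'E'
from h import *
print(inv(601.4,311.7),inv(445.3,306.3))
go(543.3,57.5,150,-2.7)
E
```

```text
[63.70152591 26.12825284] [-92.4795584   28.08756447]
turn [ 0.000e+00 -1.000e-03  1.665e+00] shift [-0.2538 -0.0703  0.0232] from [601.5 314.3 173.5] psi 92.7 t 24.18 F [ 0.2  0.4 -1.4] open 40.4 grip 0.0
```

move_arm:
  motion:
    - [0,0,0.18,-0.03,-0.005,-0.01,0.05]
    - [0,0,0.36,-0.07,-0.015,-0.01,0.05]
    - [0,0,0.54,-0.11,-0.03,0,0.05]
    - [0,0,0.72,-0.15,-0.04,0,0.05]
    - [0,0,0.9,-0.19,-0.05,0,0.05]
    - [0,0,1.08,-0.23,-0.06,0.01,0.05]
    - [0,0,1.26,-0.254,-0.07,0.02,0.05]
    - [0,0,1.44,-0.254,-0.07,0.023,0.05]

```text
clock: 25.18
eef_pos: [541.1, 55.2, 147.6]
tcp_rot: [-3.141, 0.005, 0.17]
contact_force: [0.4, 0.9, -0.2]
opening: 0.588
grasp_force: 0.0
```

move_arm:
  motion:
    - [0,0,0.15,0,0,0,0.05]
    - [0,0,0.225,0,0,0.03,0.05]
    - [0,0,0.225,0,0,0.07,0.05]
    - [0,0,0.225,0,0,0.07,0.05]
    - [0,0,0.225,0,0,0.07,0.05]

```text
clock: 25.8
eef_pos: [543.4, 57.0, 80.0]
tcp_rot: [3.142, 0.001, -0.047]
contact_force: [0.5, -0.0, -0.0]
opening: 0.585
grasp_force: 0.0
```

```bash
python3 - <<'E'
from h import *
go(543.3,57.5,10,-2.7)
s,d=look('side','s8')
cv2.imwrite('pics/c9.png',cv2.resize(s[140:240,210:340],None,fx=5,fy=5))
E
```

```text
turn [0.    0.001 0.   ] shift [-0.0001 -0.0005  0.07  ] from [543.4  57.   80. ] psi -2.7 t 25.8 F [ 0.5 -0.  -0. ] open 50.0 grip 0.0
```

View pics/c9.png

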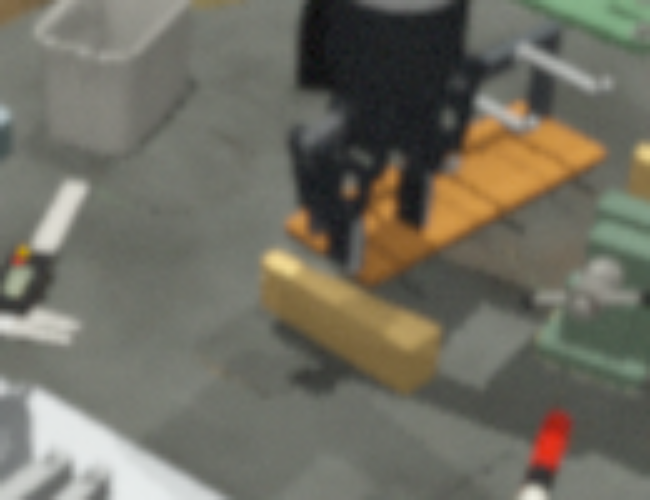

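The fingers straddle the wedge near its butt half. I'll descend and close gently.

move_arm:
  motion:
    - [0,0,0,0,0,0.03,0.05]
    - [0,0,0,0,0,0.06,0.05]
    - [0,0,0,0,0,0.07,0.05]
    - [0,0,0,0,0,0.07,0.05]
    - [0,0,0,0,0,0.07,0.015]
    - [0,0,0,0,0,0.07,0.015]
    - [0,0,0,0,0,0.07,0.015]
    - [0,0,0,0,0,0.07,0.015]
  grip_force: 40

```text
clock: 26.85
eef_pos: [544.6, 57.2, 11.3]
tcp_rot: [-3.141, -0.002, -0.047]
contact_force: [0.1, -0.1, 6.0]
opening: 0.291
grasp_force: 39.2
```

move_arm:
  motion:
    - [0,0,0,0,0,-0.04,0.015]
    - [0,0,0,0,0,-0.1,0.015]
    - [0,0,0,0,0,-0.12,0.015]
    - [0,0,0,0,0,-0.12,0.015]
    - [0,0,0,0,0,-0.12,0.015]

```text
clock: 27.48
eef_pos: [542.8, 56.9, 129.2]
tcp_rot: [3.141, 0.001, -0.047]
contact_force: [-0.4, -0.9, -1.5]
opening: 0.294
grasp_force: 39.2
```

```bash
python3 - <<'E'
from h import *
go(None,None,None,-2.7)
im,d=look('top','t9')
x,y=sensors.sense()["eef_pos"][:2];z=sensors.sense()["eef_pos"][2]+26
for m,st,ce in comps(im,(20,40,120),(34,140,255),15,(240,150,300,230)):
    v,u=np.nonzero(m);P=ray("top",np.c_[u,v],z)[:,:2];print(st,P.mean(0).round(1),P.min(0).round(1),P.max(0).round(1))
E
```

```text
turn [ 0.     0.001 -0.   ] shift [0. 0. 0.] from [542.8  56.9 129.2] psi -2.7 t 27.48 F [-0.4 -0.9 -1.5] open 25.1 grip 39.2
```

```bash
python3 - <<'E'
from h import *
go(*fx(87.5,-70),129,92.7)
E
```

```text
turn [-1.000e-03  2.000e-03 -1.665e+00] shift [ 0.0795 -0.1639 -0.0005] from [542.6  56.9 128.7] psi -2.7 t 27.52 F [-0.4 -0.1 -1.1] open 25.1 grip 39.2
```

move_arm:
  motion:
    - [0,0,-0.18,0.01,-0.02,0,0.015]
    - [0,0,-0.36,0.02,-0.04,0,0.015]
    - [0,0,-0.54,0.03,-0.06,0,0.015]
    - [0,0,-0.72,0.04,-0.08,0,0.015]
    - [0,0,-0.9,0.05,-0.1,0,0.015]
    - [0,0,-1.08,0.06,-0.12,0,0.015]
    - [0,0,-1.26,0.07,-0.145,0,0.015]
    - [0,0,-1.44,0.0795,-0.1639,0,0.015]

```text
clock: 28.52
eef_pos: [630.1, 217.6, 127.8]
tcp_rot: [-3.139, 0.001, 1.399]
contact_force: [-0.2, -0.2, -1.9]
opening: 0.286
grasp_force: 39.3
```

move_arm:
  motion:
    - [0,0,-0.12,0,0,0,0.015]
    - [0,0,-0.225,0,0,0,0.015]
    - [0,0,-0.225,0,0,0,0.015]
    - [0,0,-0.225,0,0,0,0.015]
    - [0,0,-0.225,0,0,0,0.015]

```text
clock: 29.15
eef_pos: [630.6, 216.8, 129.5]
tcp_rot: [-3.141, 0.0, 1.616]
contact_force: [0.4, -0.0, -1.4]
opening: 0.291
grasp_force: 39.3
```

```bash
python3 - <<'E'
from h import *
here();go(*fx(87.5,-70),129,92.7)
im,d=look('top','t10');s,_=look('side','s10')
a=np.hstack([cv2.resize(im[165:245,170:250],(400,400),interpolation=2),cv2.resize(s[170:270,170:270],(400,400),interpolation=2)]);cv2.imwrite('pics/c10.png',a)
E
```

```text
fixture-frame [ 88.4 -70.1] z 129.5
turn [-0.     0.    -0.002] shift [ 0.0001 -0.0009  0.0005] from [630.6 216.8 129.5] psi 92.6 t 29.15 F [ 0.4 -0.  -1.4] open 24.9 grip 39.3
```

View pics/c10.png

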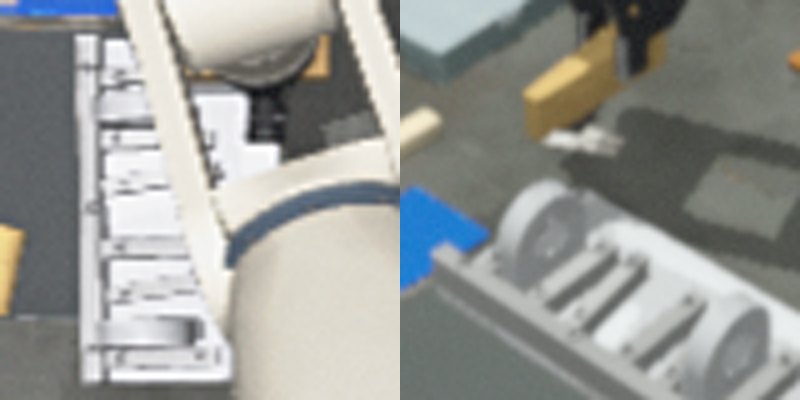

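Plates b and c both sit against the end stop, and the held wedge points its tip at +y. I'll measure its straight side with the side camera.

```bash
cat >> h.py <<'E'
def held(sname,tip=True):
    """straight-face line of the held wedge in fixture axes relative to TCP, from side view depth"""
    im,d=load(sname);W=cloud("side",d);p=np.array(sensors.sense()["eef_pos"])
    m=cv2.inRange(cv2.cvtColor(im,cv2.COLOR_BGR2HSV),(14,60,80),(34,255,255))>0
    c,s=np.cos(np.radians(FY)),np.sin(np.radians(FY));D=W-p
    X=c*D[...,0]+s*D[...,1];Y=-s*D[...,0]+c*D[...,1];Z=D[...,2]
    k=m&(np.abs(X)<30)&(Y>14)&(Y<76)&(Z>-8)&(Z<20)
    x,y,z=X[k],Y[k],Z[k]
    k=x<np.percentile(x,60);print("n",k.sum())
    x,y,z=x[k],y[k],z[k]
    for _ in range(4):
        f=np.polyfit(y,x,1);r=x-np.polyval(f,y);g=np.abs(r)<2;x,y,z=x[g],y[g],z[g]
    print("straight face x at grip",np.polyval(f,0).round(1),"at tip(80)",np.polyval(f,80).round(1),"yaw deg",-np.degrees(np.arctan(f[0])).round(1),len(x),"z",z.min(),z.max())
E
python3 -c "
from h import *
held('s10')"
```

```text
n 95
straight face x at grip -14.4 at tip(80) -13.8 yaw deg -0.4 95 z -7.668057207795897 19.69495219493055
```

move_arm:
  motion:
    - [0,0,-0.002,-0.018,0,0.02,0.015]
    - [0,0,-0.002,-0.018,0,0.05,0.015]
    - [0,0,-0.002,-0.018,0,0.08,0.015]
    - [0,0,-0.002,-0.018,0,0.102,0.015]
    - [0,0,-0.002,-0.018,0,0.105,0.015]
    - [0,0,-0.002,-0.018,0,0.105,0.015]

```text
clock: 30.0
eef_pos: [632.0, 199.2, 25.4]
tcp_rot: [3.141, -0.0, 1.62]
contact_force: [0.5, -0.1, -0.1]
opening: 0.291
grasp_force: 39.2
```

```bash
python3 -c "
from h import *
here();go(None,None,22.3,92.7)"
```

```text
fixture-frame [ 88.9 -87.7] z 25.4
turn [ 0.001 -0.     0.002] shift [-0.     -0.      0.0031] from [632.  199.2  25.4] psi 92.8 t 30.0 F [ 0.5 -0.1 -0.1] open 24.9 grip 39.2
```

move_arm:
  motion:
    - [0,0,0,0,0,0.003,0.015]
    - [0,0,0,0.006,0,0.003,0.015]
    - [0,0,0,0.012,0,0.003,0.015]
    - [0,0,0,0.018,0,0.003,0.015]
    - [0,0,0,0.018,0,0.003,0.015]
    - [0,0,0,0.018,0,0.003,0.015]

```text
clock: 30.75
eef_pos: [630.6, 217.0, 21.9]
tcp_rot: [-3.142, 0.0, 1.62]
contact_force: [-0.7, -1.3, -1.3]
opening: 0.289
grasp_force: 39.2
```

move_arm:
  motion:
    - [0,0,0,0.004,0,0,0.015]
    - [0,0,0,0.008,0,0,0.015]
    - [0,0,0,0.008,0,0,0.015]
    - [0,0,0,0.008,0,0,0.015]

```text
clock: 31.25
eef_pos: [630.2, 224.9, 21.9]
tcp_rot: [-3.142, 0.0, 1.62]
contact_force: [0.2, -0.0, -0.9]
opening: 0.291
grasp_force: 39.2
```

move_arm:
  motion:
    - [0,0,0,0.003,0,0,0.015]
    - [0,0,0,0.006,0,0,0.015]
    - [0,0,0,0.006,0,0,0.015]
    - [0,0,0,0.006,0,0,0.015]

```text
clock: 31.75
eef_pos: [629.9, 230.9, 21.9]
tcp_rot: [-3.142, 0.0, 1.62]
contact_force: [-0.0, 0.0, -1.1]
opening: 0.291
grasp_force: 39.3
```

move_arm:
  motion:
    - [0,0,0,0.002,0,0,0.015]
    - [0,0,0,0.004,0,0,0.015]
    - [0,0,0,0.004,0,0,0.015]
    - [0,0,0,0.004,0,0,0.015]

```text
clock: 32.25
eef_pos: [629.5, 235.0, 21.8]
tcp_rot: [-3.141, -0.0, 1.62]
contact_force: [-1.6, 0.1, -1.5]
opening: 0.286
grasp_force: 40.3
```

move_arm:
  motion:
    - [0,0,0,0,0,0.0005,0.03]
    - [0,0,0,0,0,0.0005,0.045]
    - [0,0,0,0,0,0.0005,0.05]
    - [0,0,0,0,0,-0.03,0.05]
    - [0,0,0,0,0,-0.09,0.05]
    - [0,0,0,0,0,-0.14,0.05]
    - [0,0,0,0,0,-0.14,0.05]

```text
clock: 33.12
eef_pos: [632.6, 235.9, 167.0]
tcp_rot: [3.133, -0.003, 1.62]
contact_force: [0.3, -0.3, -0.1]
opening: 0.587
grasp_force: 0.0
```

```bash
python3 - <<'E'
from h import *
# wedge 2: (464.1,-203.5) yaw -88.9 ; grip local (1.33,-20)
yaw=np.radians(-88.9);c,s=np.cos(yaw),np.sin(yaw);g=np.array([464.1,-203.5])+[c*1.33+s*20,s*1.33-c*20];print(g)
go(g[0],g[1],140,1.1)
look('side','s11')
E
```

```text
[ 444.12921836 -205.21370375]
turn [ 0.004 -0.009  1.601] shift [-0.4314 -0.21    0.0242] from [632.6 235.9 167. ] psi 92.8 t 33.12 F [ 0.3 -0.3 -0.1] open 50.1 grip 0.0
```

move_arm:
  motion:
    - [0,0,0.18,-0.03,-0.02,-0.03,0.05]
    - [0,0,0.36,-0.08,-0.045,-0.04,0.05]
    - [0,0,0.54,-0.13,-0.07,-0.04,0.05]
    - [0,0,0.72,-0.18,-0.095,-0.04,0.05]
    - [0,0,0.9,-0.23,-0.12,-0.04,0.05]
    - [0,0,1.08,-0.28,-0.145,-0.04,0.05]
    - [0,0,1.26,-0.33,-0.17,-0.04,0.05]
    - [0,0,1.44,-0.38,-0.19,-0.04,0.05]

```text
clock: 34.17
eef_pos: [456.7, -155.1, 200.5]
tcp_rot: [-3.14, 0.002, 0.174]
contact_force: [0.1, -0.4, 0.5]
opening: 0.586
grasp_force: 0.0
```

```bash
python3 -c "
from h import *
go(444.1,-205.2,80,1.1)"
```

```text
turn [-0.001  0.002  0.155] shift [-0.0208  0.0473  0.1205] from [ 456.7 -155.1  200.5] psi 10.0 t 34.17 F [ 0.1 -0.4  0.5] open 50.0 grip 0.0
```

move_arm:
  motion:
    - [0,0,0.155,-0.02,0.047,0,0.05]
    - [0,0,0.155,-0.02,0.047,0.03,0.05]
    - [0,0,0.155,-0.02,0.047,0.08,0.05]
    - [0,0,0.155,-0.02,0.047,0.12,0.05]
    - [0,0,0.155,-0.02,0.047,0.12,0.05]
    - [0,0,0.155,-0.02,0.047,0.12,0.05]

```text
clock: 34.92
eef_pos: [447.5, -203.8, 82.4]
tcp_rot: [-3.141, 0.0, 0.025]
contact_force: [-0.7, 0.2, 0.0]
opening: 0.59
grasp_force: 0.0
```

```bash
python3 -c "
from h import *
go(444.1,-205.2,10,1.1)"
```

```text
turn [-0.     0.     0.006] shift [-0.0034  0.0013  0.0724] from [ 447.5 -203.8   82.4] psi 1.4 t 34.92 F [-0.7  0.2  0. ] open 50.4 grip 0.0
```

move_arm:
  motion:
    - [0,0,0.006,-0.003,0.001,0.03,0.05]
    - [0,0,0.006,-0.003,0.001,0.06,0.05]
    - [0,0,0.006,-0.003,0.001,0.0715,0.05]
    - [0,0,0.006,-0.003,0.001,0.0715,0.05]
    - [0,0,0.006,-0.003,0.001,0.0715,0.015]
    - [0,0,0.006,-0.003,0.001,0.0715,0.015]
    - [0,0,0.006,-0.003,0.001,0.0715,0.015]
    - [0,0,0.006,-0.003,0.001,0.0715,0.015]

```text
clock: 35.92
eef_pos: [445.3, -205.1, 11.7]
tcp_rot: [3.141, -0.002, 0.019]
contact_force: [-0.5, 2.1, 7.3]
opening: 0.295
grasp_force: 39.1
```

move_arm:
  motion:
    - [0,0,0,0,0,-0.04,0.015]
    - [0,0,0,0,0,-0.1,0.015]
    - [0,0,0,0,0,-0.16,0.015]
    - [0,0,0,0,0,-0.19,0.015]
    - [0,0,0,0,0,-0.19,0.015]

```text
clock: 36.55
eef_pos: [445.9, -205.5, 203.6]
tcp_rot: [3.139, -0.006, 0.019]
contact_force: [-0.0, 0.6, -1.2]
opening: 0.292
grasp_force: 39.6
```

```bash
python3 -c "
from h import *
go(*fx(-92.5+24.7,-88),140,92.7)"
```

```text
turn [ 0.007 -0.002 -1.599] shift [ 0.0366 -0.3966  0.0627] from [ 445.9 -205.5  203.6] psi 1.1 t 36.55 F [-0.   0.6 -1.2] open 24.9 grip 39.6
```

move_arm:
  motion:
    - [0,0,-0.15,0.005,-0.03,0,0.015]
    - [0,0,-0.33,0.01,-0.08,0,0.015]
    - [0,0,-0.51,0.015,-0.13,0,0.015]
    - [0,0,-0.69,0.02,-0.18,0,0.015]
    - [0,0,-0.87,0.025,-0.23,0,0.015]
    - [0,0,-1.05,0.03,-0.28,0,0.015]
    - [0,0,-1.23,0.035,-0.33,0.01,0.015]
    - [0,0,-1.4,0.0366,-0.38,0.03,0.015]

```text
clock: 37.55
eef_pos: [473.7, 177.4, 169.6]
tcp_rot: [3.141, -0.0, 1.425]
contact_force: [-0.8, -0.1, -1.2]
opening: 0.291
grasp_force: 39.5
```

```bash
python3 -c "
from h import *
go(*fx(-92.5+24.7,-88),130,92.7)"
```

```text
turn [ 0.    -0.    -0.193] shift [ 0.0142 -0.0004  0.0396] from [473.7 177.4 169.6] psi 81.6 t 37.55 F [-0.8 -0.1 -1.2] open 24.8 grip 39.5
```

move_arm:
  motion:
    - [0,0,-0.15,0.014,0,0,0.015]
    - [0,0,-0.193,0.014,0,0.02,0.015]
    - [0,0,-0.193,0.014,0,0.04,0.015]
    - [0,0,-0.193,0.014,0,0.04,0.015]
    - [0,0,-0.193,0.014,0,0.04,0.015]
    - [0,0,-0.193,0.014,0,0.04,0.015]

```text
clock: 38.3
eef_pos: [476.4, 189.7, 131.0]
tcp_rot: [3.141, -0.0, 1.612]
contact_force: [0.1, -0.1, -0.1]
opening: 0.29
grasp_force: 39.4
```

```bash
python3 -c "
from h import *
here();go(*fx(-92.5+24.7,-88),25.5,92.7)
look('side','s12');held('s12')"
```

```text
fixture-frame [-66.9 -89.9] z 131.0
turn [ 0.001 -0.    -0.006] shift [ 0.0018 -0.001   0.1055] from [476.4 189.7 131. ] psi 92.3 t 38.3 F [ 0.1 -0.1 -0.1] open 24.8 grip 39.4
n 84
straight face x at grip -14.2 at tip(80) -13.1 yaw deg -0.8 84 z -7.975578191253959 19.58286985270908
```

move_arm:
  motion:
    - [0,0,-0.006,0,-0.0005,0.03,0.015]
    - [0,0,-0.006,0,-0.0005,0.07,0.015]
    - [0,0,-0.006,0,-0.0005,0.1,0.015]
    - [0,0,-0.006,0,-0.0005,0.106,0.015]
    - [0,0,-0.006,0,-0.0005,0.106,0.015]
    - [0,0,-0.006,0,-0.0005,0.108,0.015]
    - [0,0,-0.006,0,-0.0005,0.108,0.015]

```text
clock: 39.22
eef_pos: [476.0, 189.8, 23.3]
tcp_rot: [3.14, -0.001, 1.618]
contact_force: [-0.2, -0.6, -0.8]
opening: 0.292
grasp_force: 39.5
```

move_arm:
  motion:
    - [0,0,0,0.006,0,0,0.015]
    - [0,0,0,0.012,0,0,0.015]
    - [0,0,0,0.018,0,0,0.015]
    - [0,0,0,0.024,0,0,0.015]
    - [0,0,0,0.024,0,0,0.015]
    - [0,0,0,0.024,0,0,0.015]

```text
clock: 39.98
eef_pos: [474.2, 213.5, 22.3]
tcp_rot: [-3.141, 0.0, 1.618]
contact_force: [0.7, -0.1, -1.7]
opening: 0.29
grasp_force: 39.5
```

```bash
python3 -c "
from h import *
here();go(None,None,None,92.7)"
```

```text
fixture-frame [-68.  -65.9] z 22.3
turn [-0.  0.  0.] shift [0. 0. 0.] from [474.2 213.5  22.3] psi 92.7 t 39.98 F [ 0.7 -0.1 -1.7] open 24.8 grip 39.5
```

move_arm:
  motion:
    - [0,0,0,0.004,0,0,0.015]
    - [0,0,0,0.008,0,0,0.015]
    - [0,0,0,0.01,0,0,0.015]
    - [0,0,0,0.01,0,0,0.015]

```text
clock: 40.48
eef_pos: [473.7, 223.7, 22.3]
tcp_rot: [-3.141, 0.0, 1.618]
contact_force: [0.2, 0.3, -0.2]
opening: 0.29
grasp_force: 39.8
```

move_arm:
  motion:
    - [0,0,0,0.002,0,0,0.015]
    - [0,0,0,0.004,0,0,0.015]
    - [0,0,0,0.004,0,0,0.015]
    - [0,0,0,0.004,0,0,0.015]

```text
clock: 40.98
eef_pos: [473.3, 227.5, 22.3]
tcp_rot: [-3.141, 0.0, 1.618]
contact_force: [-2.4, -0.4, -1.0]
opening: 0.292
grasp_force: 41.0
```

move_arm:
  motion:
    - [0,0,0,0,0,0.0005,0.03]
    - [0,0,0,0,0,0.0005,0.045]
    - [0,0,0,0,0,0.0005,0.05]
    - [0,0,0,0,0,-0.03,0.05]
    - [0,0,0,0,0,-0.09,0.05]
    - [0,0,0,-0.05,0,-0.14,0.05]
    - [0,0,0,-0.11,0,-0.2,0.05]
    - [0,0,0,-0.17,0,-0.25,0.05]

```text
clock: 41.98
eef_pos: [480.0, 91.2, 243.9]
tcp_rot: [3.14, -0.0, 1.618]
contact_force: [1.1, 0.1, -1.0]
opening: 0.586
grasp_force: 0.0
```

```bash
cat >> h.py <<'E'
def mallet(im,roi=(85,170,260,275)):
    """head centre, handle yaw: head mask (paler) and handle mask (orange)"""
    hs=[c for c in comps(im,(8,60,110),(35,255,255),150,roi)]
    m=max(hs,key=lambda c:c[1][4])[0]
    v,u=np.nonzero(m);P=ray("top",np.c_[u,v],14)[:,:2]
    r=cv2.minAreaRect(P.astype(np.float32));print("rect",r)
    h=cv2.cvtColor(im,cv2.COLOR_BGR2HSV);hue=h[v,u,0];
    hd=P[hue>=20];hn=P[hue<20];print("head",len(hd),hd.mean(0),"handle",len(hn),hn.mean(0))
    c=hn.mean(0);a=np.linalg.svd(hn-c,full_matrices=False)[2][0]
    b=np.linalg.svd(hd-hd.mean(0),full_matrices=False)[2][0]
    if a@(c-hd.mean(0))<0:a=-a
    print("handle dir yaw",np.degrees(np.arctan2(a[1],a[0]))-90,"head long axis",np.degrees(np.arctan2(b[1],b[0])),"handle extent",np.ptp((hn-c)@a),"end",c+a*((hn-c)@a).max(),"line dist of head",np.cross(a,hd.mean(0)-c))
E
python3 - <<'E' 2>/dev/null
from h import *
here();t,_=look('top','t13');s,_=look('side','s13');mallet(t)
for w in wedges(t): print(w[0].round(1),round(w[1],1),inv(*w[0]).round(1))
a=np.hstack([cv2.resize(t[170:250,170:240],(420,480),interpolation=2),cv2.resize(s[200:310,190:277],(380,480),interpolation=2)]);cv2.imwrite('pics/c11.png',a)
E
```

```text
fixture-frame [ -67.9 -188.4] z 243.9
rect ((495.18280029296875, 498.8941650390625), (202.28317260742188, 62.219966888427734), 87.32108306884766)
head 91 [491.33628724 415.84515463] handle 307 [506.63003966 499.10007009]
handle dir yaw -10.064516147828229 head long axis 171.01796044642617 handle extent 201.8701070267668 end [524.33697091 598.86403883] line dist of head 0.5090284204419397
[628.5 253.1] 1.5 [ 88.  -33.7]
[ 461.9 -278.6] -95.8 [-103.5 -556.9]
[470.6 248.9] 1.6 [-69.9 -30.4]
```

View pics/c11.png

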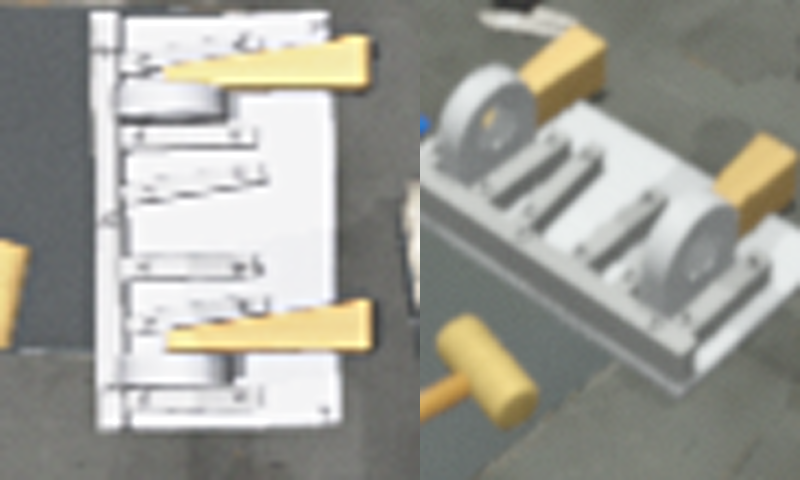

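Both wedges are slipped in, with straight sides along the plates and butts at crop (370,62) and (370,325). The mallet's head is at (491,416) and its handle yaw is about −10°. Next I fetch the mallet.

```bash
python3 -c "
from h import *
go(500,462,120,80.1)"
```

```text
turn [ 0.008 -0.001  0.217] shift [0.3714 0.033  0.1268] from [482.4  89.5 246.6] psi 92.5 t 42.08 F [0.4 0.3 0.4] open 50.2 grip 0.0
```

move_arm:
  motion:
    - [0,0,0.05,0.05,0.005,0,0.06]
    - [0,0,0.12,0.11,0.01,0,0.06]
    - [0,0,0.217,0.17,0.015,0,0.06]
    - [0,0,0.217,0.23,0.02,0.02,0.06]
    - [0,0,0.217,0.29,0.025,0.05,0.06]
    - [0,0,0.217,0.34,0.03,0.09,0.06]
    - [0,0,0.217,0.3714,0.033,0.1268,0.06]
    - [0,0,0.217,0.3714,0.033,0.1268,0.06]

```text
clock: 43.08
eef_pos: [492.6, 465.9, 109.9]
tcp_rot: [-3.137, 0.005, 1.403]
contact_force: [-0.8, -0.9, 0.1]
opening: 0.699
grasp_force: 0.0
```

move_arm:
  motion:
    - [0,0,0,0,0,0.02,0.06]
    - [0,0,0,0,0,0.05,0.06]
    - [0,0,0,0,0,0.05,0.06]
    - [0,0,0,0,0,0.05,0.06]
  grip_force: 110

```text
clock: 43.58
eef_pos: [496.2, 464.7, 66.5]
tcp_rot: [3.141, -0.001, 1.4]
contact_force: [0.0, -0.4, -0.2]
opening: 0.704
grasp_force: 0.0
```

```bash
python3 - <<'E' 2>/dev/null
from h import *
go(500,462,3,80.1)
s,_=look('side','s14');cv2.imwrite('pics/c12.png',cv2.resize(s[240:350,110:260],None,fx=4,fy=4,interpolation=2))
E
```

```text
turn [ 0.001 -0.001  0.002] shift [-0.0021  0.0041  0.0635] from [496.2 464.7  66.5] psi 80.2 t 43.58 F [ 0.  -0.4 -0.2] open 60.1 grip 0.0
```

View pics/c12.png

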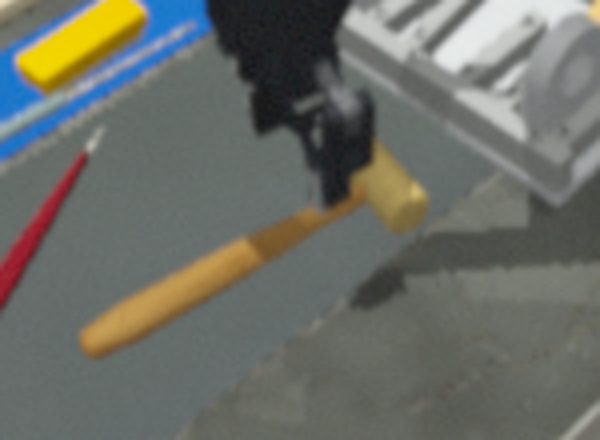

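The fingers straddle the handle at crop (330,190), near the head.

move_arm:
  motion:
    - [0,0,0.002,-0.002,0.004,0.03,0.06]
    - [0,0,0.002,-0.002,0.004,0.055,0.06]
    - [0,0,0.002,-0.002,0.004,0.063,0.06]
    - [0,0,0.002,-0.002,0.004,0.063,0.06]
    - [0,0,0.002,-0.002,0.004,0.063,0.012]
    - [0,0,0.002,-0.002,0.004,0.063,0.012]
    - [0,0,0.002,-0.002,0.004,0.063,0.012]
    - [0,0,0.002,-0.002,0.004,0.063,0.012]
  grip_force: 110

```text
clock: 44.62
eef_pos: [499.6, 462.8, 3.7]
tcp_rot: [3.141, -0.001, 1.399]
contact_force: [-1.8, -1.6, 7.3]
opening: 0.165
grasp_force: 107.2
```

move_arm:
  motion:
    - [0,0,0,0,0,0,0.012]
    - [0,0,0,0,0,-0.02,0.012]
    - [0,0,0,0,0,-0.07,0.012]
    - [0,0,0,0,0,-0.12,0.012]
    - [0,0,0,0,0,-0.17,0.012]
    - [0,0,0,0,0,-0.17,0.012]
    - [0,0,0,0,0,-0.17,0.012]

```text
clock: 45.5
eef_pos: [498.6, 461.7, 172.0]
tcp_rot: [-3.141, 0.001, 1.399]
contact_force: [-0.8, -0.6, -3.9]
opening: 0.165
grasp_force: 105.9
```

```bash
python3 - <<'E' 2>/dev/null
from h import *
go(*fx(-114.5,-160),170,182.7)
E
```

```text
turn [-1.00e-03  0.00e+00 -1.79e+00] shift [-0.3506 -0.0065  0.0022] from [498.6 461.7 172. ] psi 80.1 t 45.5 F [-0.8 -0.6 -3.9] open 14.1 grip 105.9
```

move_arm:
  motion:
    - [0,0,-0.17,-0.03,0,0,0.012]
    - [0,0,-0.34,-0.07,0,0,0.012]
    - [0,0,-0.51,-0.11,0,0,0.012]
    - [0,0,-0.68,-0.15,0,0,0.012]
    - [0,0,-0.85,-0.19,0,0,0.012]
    - [0,0,-1.02,-0.23,0,0,0.012]
    - [0,0,-1.19,-0.27,-0.003,0,0.012]
    - [0,0,-1.36,-0.31,-0.006,0,0.012]

```text
clock: 46.5
eef_pos: [438.4, 156.1, 170.5]
tcp_rot: [-3.139, -0.003, 2.765]
contact_force: [0.0, 0.0, -3.3]
opening: 0.166
grasp_force: 105.9
```

```bash
python3 - <<'E' 2>/dev/null
from h import *
go(*fx(-114.5,-160),100,182.7)
E
```

```text
turn [-0.002 -0.003 -0.424] shift [-0.0087 -0.0382  0.0706] from [438.4 156.1 170.5] psi 158.4 t 46.5 F [ 0.   0.  -3.3] open 14.2 grip 105.9
```

move_arm:
  motion:
    - [0,0,-0.15,-0.0087,-0.038,0,0.012]
    - [0,0,-0.3,-0.0087,-0.038,0,0.012]
    - [0,0,-0.424,-0.0087,-0.038,0.03,0.012]
    - [0,0,-0.424,-0.0087,-0.038,0.07,0.012]
    - [0,0,-0.424,-0.0087,-0.038,0.07,0.012]
    - [0,0,-0.424,-0.0087,-0.038,0.07,0.012]

```text
clock: 47.25
eef_pos: [433.8, 119.3, 102.4]
tcp_rot: [-3.141, -0.001, -3.1]
contact_force: [-0.1, -0.1, -2.3]
opening: 0.168
grasp_force: 106.1
```

```bash
python3 - <<'E' 2>/dev/null
from h import *
here();go(*fx(-114.5,-145),18,182.7)
s,_=look('side','s15');t,_=look('top','t15')
a=np.hstack([cv2.resize(t[180:260,190:260],(350,400),interpolation=2),cv2.resize(s[200:300,230:330],(400,400),interpolation=2)]);cv2.imwrite('pics/c13.png',a)
E
```

```text
fixture-frame [-112.7 -158.2] z 102.4
turn [-0.    -0.001 -0.006] shift [0.0017 0.0132 0.0844] from [433.8 119.3 102.4] psi -177.6 t 47.25 F [-0.1 -0.1 -2.3] open 14.3 grip 106.1
```

View pics/c13.png

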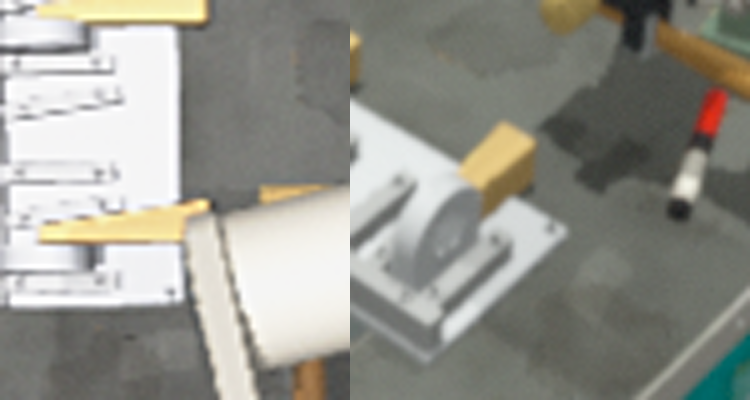

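The mallet hangs with its head above the bay-0 wedge line and its handle to −x. The red/white marker under the handle is about 16 mm high, so I'll strike with the TCP at z ≈ 26 to clear it.

move_arm:
  motion:
    - [0,0,-0.003,0.001,0.006,0.03,0.012]
    - [0,0,-0.003,0.001,0.012,0.06,0.012]
    - [0,0,-0.003,0.001,0.016,0.076,0.012]
    - [0,0,-0.003,0.001,0.016,0.076,0.012]
    - [0,0,-0.003,0.001,0.016,0.076,0.012]
    - [0,0,-0.003,0.001,0.016,0.076,0.012]

```text
clock: 48.1
eef_pos: [433.1, 135.4, 27.1]
tcp_rot: [3.141, 0.002, -3.098]
contact_force: [-0.4, 0.8, -2.3]
opening: 0.166
grasp_force: 106.1
```

```bash
python3 - <<'E' 2>/dev/null
from h import *
here();go(*fx(-114.5,-124),26,182.7)
E
```

```text
fixture-frame [-112.7 -142.1] z 27.1
turn [ 0.     0.002 -0.003] shift [0.0018 0.0181 0.0011] from [433.1 135.4  27.1] psi -177.5 t 48.1 F [-0.4  0.8 -2.3] open 14.2 grip 106.1
```

move_arm:
  motion:
    - [0,0,0,0,0.008,0,0.012]
    - [0,0,0,0,0.016,0,0.012]
    - [0,0,0,0,0.02,0,0.012]
    - [0,0,0,0,0.022,0,0.012]
    - [0,0,0,0,0.022,0,0.012]

```text
clock: 48.72
eef_pos: [431.3, 157.4, 26.1]
tcp_rot: [-3.142, -0.0, -3.097]
contact_force: [-0.7, -0.4, -3.0]
opening: 0.168
grasp_force: 106.2
```

move_arm:
  motion:
    - [0,0,0,0,0.002,0,0.012]
    - [0,0,0,0,0.004,0,0.012]
    - [0,0,0,0,0.004,0,0.012]

```text
clock: 49.1
eef_pos: [431.3, 161.3, 26.2]
tcp_rot: [3.142, 0.0, -3.097]
contact_force: [0.3, 0.2, -3.1]
opening: 0.165
grasp_force: 119.0
```

Now I tap: back off, strike, read, and repeat.

move_arm:
  motion:
    - [0,0,0,0,-0.006,0,0.012]
    - [0,0,0,0,-0.006,0,0.012]
    - [0,0,0,0,0.004,0,0.012]
    - [0,0,0,0,0.008,0,0.012]
    - [0,0,0,0,0.008,0,0.012]

```text
clock: 49.72
eef_pos: [431.0, 169.8, 26.2]
tcp_rot: [3.141, 0.0, -3.097]
contact_force: [0.1, 0.3, -3.1]
opening: 0.166
grasp_force: 150.2
```

move_arm:
  motion:
    - [0,0,0,0,-0.008,0,0.012]
    - [0,0,0,0,-0.008,0,0.012]
    - [0,0,0,0,0.0,0,0.012]
    - [0,0,0,0,0.005,0,0.012]
    - [0,0,0,0,0.005,0,0.012]

```text
clock: 50.35
eef_pos: [430.7, 174.8, 26.2]
tcp_rot: [3.141, 0.0, -3.097]
contact_force: [0.0, -0.3, -3.2]
opening: 0.165
grasp_force: 161.6
```

I've now viewed 15 pictures, one over the limit of 14, so the rest will be numeric. The near-zero contact force with rising pad force is odd, so I'll measure where the mallet and wedge are.

```bash
cat >> h.py <<'E'
def scan(sname,W=None,cam="side",zmin=8):
    im,d=load(sname);W=cloud(cam,d);m=cv2.inRange(cv2.cvtColor(im,cv2.COLOR_BGR2HSV),(8,60,80),(35,255,255))>0
    a=np.radians(FY);c,s=np.cos(a),np.sin(a);D=W[...,:2]-FC
    X=c*D[...,0]+s*D[...,1];Y=-s*D[...,0]+c*D[...,1];Z=W[...,2]
    k=m&(Z>zmin)&(Z<75)&(Y<40)&(Y>-260)&(X>-300)&(X<150)
    return X[k],Y[k],Z[k],cv2.cvtColor(im,cv2.COLOR_BGR2HSV)[k]
E
python3 - <<'E'
from h import *
here();look('side','s16');look('top','t16')
for cam,n in(("side","s16"),("top","t16")):
    X,Y,Z,H=scan(n,cam=cam)
    print(cam,len(X))
    for x0 in range(-300,150,15):
        k=(X>=x0)&(X<x0+15)
        if k.sum()>2: print(x0,k.sum(),"Y %.0f..%.0f"%tuple(np.percentile(Y[k],[3,97])),"Z %.0f..%.0f"%tuple(np.percentile(Z[k],[3,97])),"hue",np.median(H[k][:,0]),"S",np.median(H[k][:,1]))
E
```

```text
fixture-frame [-113.2 -102.6] z 26.2
side 1026
-225 37 Y -104..-91 Z 46..58 hue 18.0 S 151.0
-210 53 Y -105..-88 Z 44..58 hue 19.0 S 145.0
-195 52 Y -105..-88 Z 42..58 hue 19.0 S 146.0
-180 50 Y -108..-89 Z 37..56 hue 18.0 S 149.0
-165 50 Y -128..-90 Z 24..55 hue 18.0 S 152.0
-150 44 Y -104..-89 Z 37..53 hue 18.0 S 149.0
-135 30 Y -109..-91 Z 36..50 hue 17.5 S 143.5
-105 5 Y -95..-92 Z 36..39 hue 17.0 S 120.0
-90 119 Y -95..-33 Z 18..47 hue 20.0 S 117.0
-75 90 Y -99..-33 Z 33..47 hue 21.0 S 108.0
-60 83 Y -128..-53 Z 29..47 hue 22.0 S 115.0
-45 126 Y -126..-71 Z 21..52 hue 23.0 S 110.0
-30 28 Y -125..-72 Z 21..51 hue 23.0 S 104.0
60 116 Y -86..-27 Z 14..46 hue 20.0 S 122.0
75 97 Y -87..-30 Z 16..47 hue 22.0 S 101.0
90 45 Y -88..-37 Z 41..47 hue 21.0 S 100.0
top 492
-195 9 Y -110..-90 Z 45..60 hue 15.0 S 114.0
-180 30 Y -111..-90 Z 39..61 hue 15.0 S 132.5
-90 25 Y -8..37 Z 42..51 hue 22.0 S 100.0
-75 83 Y -57..34 Z 40..54 hue 22.0 S 99.0
-60 26 Y -101..-29 Z 22..51 hue 19.0 S 107.5
-45 71 Y -129..-71 Z 31..59 hue 21.0 S 105.0
-30 44 Y -131..-73 Z 25..57 hue 19.0 S 109.0
75 142 Y -87..20 Z 29..54 hue 26.0 S 79.5
90 58 Y -89..8 Z 38..54 hue 25.0 S 83.0
```

move_arm:
  motion:
    - [0,0,0,0,-0.015,0,0.012]
    - [0,0,0,0,-0.03,0,0.012]
    - [0,0,0,0,-0.045,0,0.012]
    - [0,0,0,0,-0.05,0,0.012]
    - [0,0,0,0,-0.05,0,0.012]
    - [0,0,0,0,-0.05,0,0.012]
  grip_force: 120

```text
clock: 51.2
eef_pos: [433.0, 124.4, 26.2]
tcp_rot: [3.141, 0.0, -3.097]
contact_force: [-0.2, -0.2, -2.8]
opening: 0.166
grasp_force: 161.6
```

```bash
cat >> h.py <<'E'
def status():
    here();look('side','sx');look('top','tx')
    for cam,n in(("side","sx"),("top","tx")):
        X,Y,Z,H=scan(n,cam=cam,zmin=16)
        tx,ty=inv(*sensors.sense()["eef_pos"][:2])
        k=(X>tx+25)&(X<tx+110)&(Y<ty+33)&(Y>ty-45)&(Z>18)
        if k.sum()>20: print(cam,"head",k.sum(),"X %.1f..%.1f"%tuple(np.percentile(X[k],[2,98])),"Y %.1f..%.1f"%tuple(np.percentile(Y[k],[2,98])),"Z %.1f..%.1f"%tuple(np.percentile(Z[k],[2,98])),cv2.minAreaRect(np.c_[X,Y][k].astype(np.float32)))
        k=(X<tx-25)&(np.abs(Y-ty)<30)&(Z>18)
        if k.sum()>20: print(cam,"handle end X",X[k].min().round(1),"slope dY/dX",np.polyfit(X[k],Y[k],1)[0].round(3),"dZ/dX",np.polyfit(X[k],Z[k],1)[0].round(3))
        for nm,x0,x1 in(("w0",-88,-50),("w2",68,110)):
            k=(X>x0)&(X<x1)&(Y>-100)&(Z>38)&(Z<52)&((Y>ty+36)|(nm=="w2"))
            if k.sum()>10: print(cam,nm,"butt Y %.1f"%np.percentile(Y[k],1.5),"X at butt",np.percentile(X[k&(Y<np.percentile(Y[k],20))],[3,97]).round(1))
E
python3 -c "
from h import *
status()"
```

```text
fixture-frame [-113.3 -153. ] z 26.2
side head 265 X -78.2..-25.4 Y -177.3..-121.9 Z 21.0..53.5 ((-44.41502380371094, -153.4619140625), (63.84587860107422, 57.577491760253906), 31.577272415161133)
side handle end X -222.0 slope dY/dX 0.001 dZ/dX -0.063
side w0 butt Y -74.2 X at butt [-82.6 -56.4]
side w2 butt Y -87.4 X at butt [73.2 99.1]
top head 152 X -51.3..-20.9 Y -185.1..-121.3 Z 25.0..58.6 ((-36.37685775756836, -153.18634033203125), (31.52933692932129, 65.00186157226562), 2.868961811065674)
top handle end X -184.8 slope dY/dX -0.431 dZ/dX -0.099
top w0 butt Y -74.7 X at butt [-81.2 -53.7]
top w2 butt Y -88.9 X at butt [ 76.7 102.6]
```

The wedge in bay 0 has already moved in (butt at −74.5). The mallet is held about 75 mm from its head centre, not 46, so I'll shift the aim to put the head on the wedge.

move_arm:
  motion:
    - [0,0,0,0.015,0,0,0.012]
    - [0,0,0,0.031,0,0,0.012]
    - [0,0,0,0.031,0.02,0,0.012]
    - [0,0,0,0.031,0.035,0,0.012]
    - [0,0,0,0.031,0.04,0,0.012]
    - [0,0,0,0.031,0.04,0,0.012]

```text
clock: 52.05
eef_pos: [399.9, 163.1, 26.2]
tcp_rot: [-3.141, -0.0, -3.096]
contact_force: [-0.2, -0.4, -3.4]
opening: 0.165
grasp_force: 161.6
```

move_arm:
  motion:
    - [0,0,0,0,0.004,0,0.012]
    - [0,0,0,0,0.008,0,0.012]
    - [0,0,0,0,0.009,0,0.012]
    - [0,0,0,0,0.009,0,0.012]

```text
clock: 52.55
eef_pos: [399.2, 171.5, 26.0]
tcp_rot: [-3.141, -0.001, -3.098]
contact_force: [-1.9, -3.9, -3.2]
opening: 0.169
grasp_force: 162.1
```

```bash
python3 -c "
from h import *
status()"
```

```text
fixture-frame [-144.9 -104.4] z 26.0
side head 250 X -110.2..-57.4 Y -129.4..-77.8 Z 21.7..53.3 ((-78.07521057128906, -103.25361633300781), (61.29256057739258, 57.79811096191406), 32.809364318847656)
side handle end X -253.4 slope dY/dX -0.009 dZ/dX -0.068
side w0 butt Y -67.4 X at butt [-83.7 -56.9]
side w2 butt Y -88.7 X at butt [ 73.9 100.5]
top head 141 X -82.6..-53.3 Y -134.8..-74.4 Z 27.3..58.2 ((-69.17082977294922, -105.15497589111328), (33.55884552001953, 66.34476470947266), 1.8949322700500488)
top handle end X -224.7 slope dY/dX -0.411 dZ/dX -0.247
top w0 butt Y -67.8 X at butt [-81.6 -56.7]
top w2 butt Y -89.0 X at butt [ 76.6 102.9]
```

The head bears on the butt (−3.9 N). Now the taps.

move_arm:
  motion:
    - [0,0,0,0,-0.008,0,0.012]
    - [0,0,0,0,-0.008,0,0.012]
    - [0,0,0,0,-0.001,0,0.012]
    - [0,0,0,0,0.002,0,0.012]
    - [0,0,0,0,0.002,0,0.012]

```text
clock: 53.28
eef_pos: [399.2, 173.4, 26.0]
tcp_rot: [-3.14, -0.001, -3.098]
contact_force: [2.2, -10.9, -1.8]
opening: 0.169
grasp_force: 163.9
```

move_arm:
  motion:
    - [0,0,0,0,-0.01,0,0.012]
    - [0,0,0,0,-0.01,0,0.012]
    - [0,0,0,0,-0.002,0,0.012]
    - [0,0,0,0,0.002,0,0.012]
    - [0,0,0,0,0.002,0,0.012]

```text
clock: 53.9
eef_pos: [398.5, 174.8, 25.8]
tcp_rot: [-3.139, -0.002, -3.099]
contact_force: [3.4, -17.1, -2.3]
opening: 0.166
grasp_force: 166.3
```

move_arm:
  motion:
    - [0,0,0,0,-0.01,0,0.012]
    - [0,0,0,0,-0.01,0,0.012]
    - [0,0,0,0,-0.002,0,0.012]
    - [0,0,0,0,0.001,0,0.012]
    - [0,0,0,0,0.001,0,0.012]

```text
clock: 54.52
eef_pos: [398.1, 175.5, 25.8]
tcp_rot: [-3.139, -0.003, -3.099]
contact_force: [2.7, -21.0, -0.9]
opening: 0.166
grasp_force: 167.9
```

move_arm:
  motion:
    - [0,0,0,0,-0.01,0,0.012]
    - [0,0,0,0,-0.02,0,0.012]
    - [0,0,0,0,-0.02,0,0.012]
    - [0,0,0,0,-0.02,0,0.012]

```text
clock: 55.02
eef_pos: [400.5, 157.1, 26.3]
tcp_rot: [3.141, 0.0, -3.098]
contact_force: [-0.0, 0.2, -2.9]
opening: 0.168
grasp_force: 161.6
```

```bash
python3 -c "
from h import *
status()"
```

```text
fixture-frame [-144.2 -118.8] z 26.3
side head 281 X -110.3..-56.7 Y -143.3..-88.5 Z 21.4..53.7 ((-76.91751098632812, -119.67842102050781), (65.24369812011719, 56.97090530395508), 27.01311683654785)
side handle end X -252.9 slope dY/dX -0.008 dZ/dX -0.063
side w0 butt Y -71.0 X at butt [-83.8 -55.9]
side w2 butt Y -88.7 X at butt [ 72.5 100.1]
top head 146 X -86.2..-52.1 Y -148.8..-88.5 Z 28.5..58.8 ((-70.63253021240234, -118.910888671875), (37.484615325927734, 61.858638763427734), 3.0446057319641113)
top handle end X -222.0 slope dY/dX -0.32 dZ/dX 0.002
top w0 butt Y -71.4 X at butt [-81.5 -53.8]
top w2 butt Y -89.0 X at butt [ 77.  102.3]
```

move_arm:
  motion:
    - [0,0,0,0,0.008,0,0.012]
    - [0,0,0,0,0.019,0,0.012]
    - [0,0,0,0,0.019,0,0.012]
    - [0,0,0,0,0.008,0,0.012]
    - [0,0,0,0,0.008,0,0.012]
    - [0,0,0,0,0.0195,0,0.012]
    - [0,0,0,0,0.0195,0,0.012]
    - [0,0,0,0,0.0195,0,0.012]

```text
clock: 56.12
eef_pos: [398.2, 175.2, 25.8]
tcp_rot: [-3.139, -0.003, -3.099]
contact_force: [2.7, -19.3, -1.8]
opening: 0.167
grasp_force: 167.0
```

move_arm:
  motion:
    - [0,0,0,0,-0.012,0,0.012]
    - [0,0,0,0,-0.012,0,0.012]
    - [0,0,0,0,0,0,0.012]
    - [0,0,0,0,0.0005,0,0.012]
    - [0,0,0,0,0.0005,0,0.012]

```text
clock: 56.75
eef_pos: [398.2, 175.6, 25.8]
tcp_rot: [-3.139, -0.003, -3.099]
contact_force: [3.3, -21.8, -2.0]
opening: 0.168
grasp_force: 168.2
```

move_arm:
  motion:
    - [0,0,0,0,-0.01,0,0.012]
    - [0,0,0,0,-0.02,0,0.012]
    - [0,0,0,0,-0.02,0,0.012]
    - [0,0,0,0,-0.02,0,0.012]

```text
clock: 57.25
eef_pos: [400.5, 157.2, 26.3]
tcp_rot: [3.141, 0.0, -3.098]
contact_force: [0.0, 1.2, -3.1]
opening: 0.166
grasp_force: 161.6
```

```bash
python3 -c "
from h import *
status()"
```

```text
fixture-frame [-144.2 -118.7] z 26.3
side head 281 X -107.8..-56.5 Y -143.9..-87.6 Z 22.5..52.6 ((-86.3089370727539, -116.54811096191406), (62.99980545043945, 59.29109573364258), 1.41372549533844)
side handle end X -253.0 slope dY/dX -0.009 dZ/dX -0.066
side w0 butt Y -71.6 X at butt [-84.1 -56.7]
side w2 butt Y -88.9 X at butt [72.9 98.7]
top head 148 X -86.0..-51.8 Y -148.8..-88.7 Z 28.2..57.4 ((-70.48207092285156, -119.13900756835938), (37.74348068237305, 61.876914978027344), 3.9250025749206543)
top handle end X -222.0 slope dY/dX -0.411 dZ/dX -0.154
top w0 butt Y -71.4 X at butt [-81.6 -53.6]
top w2 butt Y -89.0 X at butt [ 77.1 102.8]
```

Bay 0's wedge has stopped advancing under about 20 N (butt at −71.4 both times). Now bay 2.

move_arm:
  motion:
    - [0,0,0,0,-0.02,0,0.012]
    - [0,0,0,-0.02,-0.03,0,0.012]
    - [0,0,0,-0.06,-0.03,0,0.012]
    - [0,0,0,-0.11,-0.03,0,0.012]
    - [0,0,0,-0.15,-0.03,0,0.012]
    - [0,0,0,-0.157,-0.03,0,0.012]
    - [0,0,0,-0.157,-0.03,0,0.012]
    - [0,0,0,-0.157,-0.03,0,0.012]

```text
clock: 58.35
eef_pos: [557.2, 133.7, 25.8]
tcp_rot: [-3.141, -0.002, -3.097]
contact_force: [0.2, -1.1, -2.4]
opening: 0.169
grasp_force: 161.6
```

move_arm:
  motion:
    - [0,0,0,0,0.01,0,0.012]
    - [0,0,0,0,0.02,0,0.012]
    - [0,0,0,0,0.028,0,0.012]
    - [0,0,0,0,0.034,0,0.012]
    - [0,0,0,0,0.034,0,0.012]

```text
clock: 58.98
eef_pos: [557.4, 168.4, 26.5]
tcp_rot: [3.141, 0.001, -3.097]
contact_force: [0.4, -0.5, -0.8]
opening: 0.167
grasp_force: 180.6
```

```bash
python3 -c "
from h import *
status()"
```

```text
fixture-frame [  13.  -114.9] z 26.5
side head 198 X 42.8..120.3 Y -135.9..-93.1 Z 22.7..44.5 ((85.11968994140625, -118.93598937988281), (84.26966094970703, 49.75065612792969), 13.312701225280762)
side handle end X -74.1 slope dY/dX 0.054 dZ/dX -0.05
side w0 butt Y -71.0 X at butt [-83.5 -55.8]
side w2 butt Y -78.8 X at butt [71.7 98.9]
top head 82 X 102.9..122.8 Y -142.8..-85.0 Z 20.4..51.8 ((112.0236587524414, -113.85782623291016), (58.13655090332031, 21.71236228942871), 89.8764419555664)
top handle end X -40.7 slope dY/dX -0.007 dZ/dX -0.391
top w0 butt Y -49.7 X at butt [-81.2 -59.7]
top w2 butt Y -78.5 X at butt [ 92.1 104.7]
```

move_arm:
  motion:
    - [0,0,0,0,-0.01,0,0.012]
    - [0,0,0,0,-0.02,0,0.012]
    - [0,0,0,0,-0.03,0,0.012]
    - [0,0,0,0,-0.03,0,0.012]
    - [0,0,0,0,-0.03,0,0.012]

```text
clock: 59.7
eef_pos: [558.3, 137.3, 26.2]
tcp_rot: [-3.141, -0.0, -3.098]
contact_force: [-0.5, -3.3, 1.2]
opening: 0.167
grasp_force: 180.7
```

```bash
python3 - <<'E'
from h import *
status()
a=np.radians(FY)
for cam,n in(("side","sx"),("top","tx")):
    X,Y,Z,H=scan(n,cam=cam,zmin=16)
    k=(Y<-98)
    for x0 in range(-110,150,10):
        q=k&(X>=x0)&(X<x0+10)
        if q.sum()>2: print(cam,x0,q.sum(),"Y %.0f..%.0f Z %.0f..%.0f hue %.0f S %.0f"%(*np.percentile(Y[q],[3,97]),*np.percentile(Z[q],[3,97]),np.median(H[q][:,0]),np.median(H[q][:,1])))
E
```

```text
fixture-frame [  12.4 -146.1] z 26.2
side head 238 X 43.4..119.9 Y -168.2..-114.3 Z 19.2..44.0 ((80.086669921875, -141.59713745117188), (82.39693450927734, 56.21965408325195), 0.8018184304237366)
side handle end X -76.0 slope dY/dX 0.065 dZ/dX -0.047
side w0 butt Y -71.0 X at butt [-83.2 -56.5]
side w2 butt Y -79.3 X at butt [ 72.5 100.1]
top head 92 X 101.3..122.0 Y -175.1..-113.8 Z 21.8..50.0 ((111.3370132446289, -144.50698852539062), (22.68608283996582, 62.294639587402344), 1.792922019958496)
top handle end X -38.5 slope dY/dX -0.137 dZ/dX -0.219
top w0 butt Y -71.3 X at butt [-81.6 -53.7]
top w2 butt Y -78.2 X at butt [ 76.8 102.6]
side -80 16 Y -149..-138 Z 39..50 hue 17 S 140
side -70 26 Y -151..-136 Z 37..52 hue 18 S 152
side -60 26 Y -150..-134 Z 39..52 hue 18 S 148
side -50 26 Y -151..-133 Z 36..51 hue 18 S 148
side -40 28 Y -151..-133 Z 37..51 hue 18 S 149
side -30 23 Y -147..-133 Z 35..50 hue 18 S 151
side -20 27 Y -151..-133 Z 34..49 hue 18 S 152
side -10 21 Y -153..-135 Z 32..49 hue 18 S 140
side 0 9 Y -154..-116 Z 41..65 hue 17 S 122
side 30 11 Y -141..-135 Z 29..39 hue 18 S 137
side 40 12 Y -143..-136 Z 27..38 hue 18 S 148
side 50 9 Y -142..-136 Z 30..37 hue 18 S 149
side 60 15 Y -147..-138 Z 23..36 hue 19 S 140
side 70 14 Y -148..-137 Z 24..34 hue 18 S 142
side 80 12 Y -146..-138 Z 20..33 hue 19 S 142
side 90 57 Y -168..-116 Z 19..38 hue 22 S 119
side 100 79 Y -167..-112 Z 20..45 hue 23 S 109
side 110 43 Y -167..-112 Z 21..44 hue 23 S 107
side 120 3 Y -150..-125 Z 24..34 hue 22 S 96
top -40 16 Y -153..-135 Z 46..55 hue 15 S 133
top -30 18 Y -153..-136 Z 42..56 hue 15 S 132
top -20 3 Y -153..-137 Z 47..49 hue 16 S 67
top 100 34 Y -168..-114 Z 22..50 hue 21 S 107
top 110 48 Y -174..-112 Z 23..50 hue 22 S 104
top 120 26 Y -173..-117 Z 22..45 hue 19 S 108
```

The mallet slips along its handle in the grip during fast moves: the head is now 95 mm out. I'll set it down here on the bench, clear of the fixture, re-grip nearer the head, and move more slowly.

move_arm:
  motion:
    - [0,0,0,0,0,0.006,0.012]
    - [0,0,0,0,0,0.012,0.012]
    - [0,0,0,0,0,0.017,0.012]
    - [0,0,0,0,0,0.02,0.012]
    - [0,0,0,0,0,0.02,0.012]

```text
clock: 60.42
eef_pos: [558.5, 138.4, 6.6]
tcp_rot: [3.141, 0.0, -3.097]
contact_force: [-3.9, 1.4, 8.9]
opening: 0.169
grasp_force: 185.3
```

move_arm:
  motion:
    - [0,0,0,0,0,0,0.03]
    - [0,0,0,0,0,0,0.05]
    - [0,0,0,0,0,0,0.06]
    - [0,0,0,0,0,0,0.06]
    - [0,0,0,0,0,0,0.06]

```text
clock: 61.05
eef_pos: [558.4, 137.8, 6.1]
tcp_rot: [-3.142, -0.0, -3.097]
contact_force: [0.6, 0.2, -1.0]
opening: 0.707
grasp_force: 0.0
```

```bash
cat >> h.py <<'E'
def lying():
    here();look('side','sx');look('top','tx')
    for cam,n in(("side","sx"),("top","tx")):
        X,Y,Z,H=scan(n,cam=cam,zmin=5)
        tx,ty=inv(*sensors.sense()["eef_pos"][:2])
        k=(np.abs(Y-ty)<45)&(Y<-95)&(Z<45)
        hd=k&(X>tx+22);hn=k&(H[:,0]<20)&(np.abs(Y-ty)<20)
        hx=[x for x in range(int(tx)+20,int(tx)+130,3) if np.ptp(Y[k&(X>=x)&(X<x+3)])>40] if True else 0
        print(cam,"head cols",hx,"Y",np.percentile(Y[k&(X>min(hx))],[3,97]).round(1) if hx else None,"handle X",X[hn].min().round(1) if hn.any() else None,"fit y=%.3f x+%.1f"%tuple(np.polyfit(X[hn],Y[hn],1)) if hn.sum()>10 else "", "Z head", np.percentile(Z[k&(X>min(hx))],[3,97]).round(1) if hx else None)
E
python3 - <<'E' 2>&1
import warnings
from h import *
import numpy as np
_p=np.ptp;np.ptp=lambda a:_p(a) if len(a) else 0
lying()
E
```

```text
fixture-frame [  12.5 -145.5] z 6.1
side head cols [98, 101, 104, 107, 110, 113, 116, 119, 122] Y [-176.7 -118.6] handle X -72.2 fit y=-0.025 x+-143.7 Z head [ 7.1 28.8]
top head cols [104, 107, 110, 113, 116, 122, 125, 128] Y [-179.  -121.3] handle X -29.7 fit y=0.008 x+-147.3 Z head [18.1 37.2]
```

move_arm:
  motion:
    - [0,0,0,-0.02,0,0,0.06]
    - [0,0,0,-0.04,0,0,0.06]
    - [0,0,0.017,-0.053,-0.001,0,0.06]
    - [0,0,0.017,-0.053,-0.001,0.004,0.06]
    - [0,0,0.017,-0.053,-0.001,0.004,0.06]
    - [0,0,0.017,-0.053,-0.001,0.004,0.06]
  grip_force: 120

```text
clock: 61.9
eef_pos: [610.5, 139.1, 2.0]
tcp_rot: [-3.141, -0.001, -3.114]
contact_force: [-0.0, 0.0, -0.7]
opening: 0.702
grasp_force: 0.0
```

move_arm:
  motion:
    - [0,0,0,0,0,0,0.01]
    - [0,0,0,0,0,0,0.01]
    - [0,0,0,0,0,0,0.01]
    - [0,0,0,0,0,0,0.01]
    - [0,0,0,0,0,0,0.01]
    - [0,0,0,0,0,0,0.01]
  grip_force: 120

```text
clock: 62.65
eef_pos: [611.4, 139.3, 2.8]
tcp_rot: [3.141, 0.0, -3.115]
contact_force: [-2.9, -1.3, 5.0]
opening: 0.16
grasp_force: 117.3
```

move_arm:
  motion:
    - [0,0,0,0,0,-0.005,0.01]
    - [0,0,0,0,0,-0.01,0.01]
    - [0,0,0,0,0,-0.016,0.01]
    - [0,0,0,0,0,-0.02,0.01]
    - [0,0,0,0,0,-0.02,0.01]
    - [0,0,0,0,0,-0.02,0.01]

```text
clock: 63.4
eef_pos: [611.3, 139.2, 22.1]
tcp_rot: [3.142, -0.0, -3.114]
contact_force: [0.2, 0.4, -3.0]
opening: 0.164
grasp_force: 117.7
```

```bash
python3 - <<'E'
from h import *
_p=np.ptp;np.ptp=lambda a:_p(a) if len(a) else 0
lying()
status()
E
```

```text
fixture-frame [  65.4 -146.7] z 22.1
side head cols [] Y None handle X -73.4 fit y=-0.029 x+-139.7 Z head None
top head cols [] Y None handle X 22.7 fit y=-0.431 x+-131.3 Z head None
fixture-frame [  65.4 -146.7] z 22.0
side head 103 X 95.2..124.2 Y -140.5..-114.6 Z 23.0..47.8 ((109.67264556884766, -128.50274658203125), (38.020381927490234, 24.693788528442383), 62.139251708984375)
side handle end X -72.0 slope dY/dX -0.018 dZ/dX 0.035
side w0 butt Y -71.1 X at butt [-84.4 -57.2]
side w2 butt Y -77.9 X at butt [72.5 99.2]
top handle end X 22.9 slope dY/dX -0.147 dZ/dX -0.097
top w0 butt Y -71.3 X at butt [-81.5 -53.6]
top w2 butt Y -66.9 X at butt [74.8 99.4]
```

move_arm:
  motion:
    - [0,0,-0.017,0.005,0,0,0.01]
    - [0,0,-0.017,0.012,0,0,0.01]
    - [0,0,-0.017,0.018,0.003,0,0.01]
    - [0,0,-0.017,0.022,0.008,0,0.01]
    - [0,0,-0.017,0.022,0.016,0,0.01]
    - [0,0,-0.017,0.022,0.024,0,0.01]
    - [0,0,-0.017,0.022,0.03,0,0.01]
    - [0,0,-0.017,0.022,0.032,0,0.01]

```text
clock: 64.6
eef_pos: [588.6, 171.2, 22.2]
tcp_rot: [3.142, 0.0, -3.097]
contact_force: [0.3, -0.2, -3.1]
opening: 0.166
grasp_force: 117.7
```

move_arm:
  motion:
    - [0,0,0,0,0.003,0,0.01]
    - [0,0,0,0,0.006,0,0.01]
    - [0,0,0,0,0.008,0,0.01]
    - [0,0,0,0,0.008,0,0.01]

```text
clock: 65.1
eef_pos: [588.4, 178.7, 22.4]
tcp_rot: [3.141, 0.0, -3.097]
contact_force: [0.0, -0.8, -1.0]
opening: 0.141
grasp_force: 83.0
```

```bash
python3 -c "
from h import *
status()"
```

```text
fixture-frame [  44.4 -106.1] z 22.4
side head 32 X 69.5..87.6 Y -104.4..-73.8 Z 19.4..35.1 ((81.26439666748047, -89.25422668457031), (30.955217361450195, 23.84369468688965), 89.89120483398438)
side handle end X -111.2 slope dY/dX 0.011 dZ/dX -0.164
side w0 butt Y -69.5 X at butt [-84.5 -56.8]
side w2 butt Y -72.4 X at butt [71.9 98.2]
top handle end X -1.0 slope dY/dX -0.227 dZ/dX -0.292
top w0 butt Y -47.0 X at butt [-81.1 -60. ]
top w2 butt Y -10.8 X at butt [75.5 93. ]
```

```bash
cat >> h.py <<'E'
def prof(y0=-200,y1=-60,xs=(-130,130)):
    X,Y,Z,H=scan('sx',cam="side",zmin=3)
    for x in range(xs[0],xs[1],12):
        q=(X>=x)&(X<x+12)&(Y>y0)&(Y<y1)
        if q.sum()>3: print(x,q.sum(),"Y %.0f..%.0f Z %.0f..%.0f hue %.0f S %.0f"%(*np.percentile(Y[q],[3,97]),*np.percentile(Z[q],[3,97]),np.median(H[q][:,0]),np.median(H[q][:,1])))
E
python3 -c "
from h import *
s=sensors.sense();print(s['opening']*85.4,s['grasp_force'],s['contact_force'],s['wrist_torque'])
prof()"
```

```text
11.518727485876212 81.44297234903206 [ 0.63997689  0.37221164 -2.47334616] [ 0.00428036 -0.22665367  0.02206927]
-118 16 Y -110..-99 Z 41..54 hue 18 S 150
-106 33 Y -110..-96 Z 40..56 hue 19 S 153
-94 55 Y -111..-62 Z 20..53 hue 19 S 136
-82 49 Y -107..-62 Z 38..54 hue 19 S 140
-70 47 Y -111..-63 Z 35..52 hue 19 S 142
-58 34 Y -110..-65 Z 33..47 hue 18 S 145
-46 32 Y -110..-94 Z 29..47 hue 18 S 148
-34 29 Y -111..-95 Z 29..45 hue 18 S 146
-22 24 Y -109..-95 Z 28..43 hue 18 S 152
-10 25 Y -108..-96 Z 21..41 hue 18 S 148
2 19 Y -108..-97 Z 23..36 hue 18 S 146
14 17 Y -107..-97 Z 23..33 hue 17 S 151
26 18 Y -113..-83 Z 20..50 hue 18 S 128
38 8 Y -106..-68 Z 27..72 hue 22 S 108
50 27 Y -99..-74 Z 7..32 hue 22 S 122
62 84 Y -103..-62 Z 8..42 hue 22 S 124
74 33 Y -103..-62 Z 14..47 hue 21 S 111
86 13 Y -73..-61 Z 43..47 hue 21 S 104
```

The mallet has slid so the pads sit at its neck, about 27 mm from the head centre. That position is stable against the barrel and gives a short lever. I'll back off, re-centre the head on the wedge slowly, and measure.

move_arm:
  motion:
    - [0,0,0,0,-0.006,0,0.005]
    - [0,0,0,0,-0.012,0,0.005]
    - [0,0,0,0,-0.012,0,0.005]
    - [0,0,0,-0.003,-0.012,-0.002,0.005]
    - [0,0,0,-0.007,-0.012,-0.003,0.005]
    - [0,0,0,-0.012,-0.012,-0.004,0.005]
    - [0,0,0,-0.016,-0.012,-0.004,0.005]
    - [0,0,0,-0.016,-0.012,-0.004,0.005]
  grip_force: 120

```text
clock: 66.2
eef_pos: [605.1, 167.4, 26.1]
tcp_rot: [3.142, 0.0, -3.097]
contact_force: [-0.7, 0.3, -2.5]
opening: 0.119
grasp_force: 117.4
```

```bash
python3 -c "
from h import *
status();s=sensors.sense();print(s['opening']*85.4,s['grasp_force'],s['contact_force'],s['wrist_torque'])
prof(xs=(-130,120))"
```

```text
fixture-frame [  60.6 -118.2] z 26.1
side head 33 X 85.5..98.7 Y -119.2..-87.4 Z 27.3..33.6 ((92.56298065185547, -103.1917724609375), (32.11677551269531, 14.276883125305176), 89.14199829101562)
side handle end X -94.8 slope dY/dX 0.003 dZ/dX -0.173
side w0 butt Y -71.6 X at butt [-82.8 -56.8]
side w2 butt Y -71.7 X at butt [70.8 98.3]
top handle end X 16.3 slope dY/dX -0.082 dZ/dX -0.217
top w0 butt Y -65.9 X at butt [-81.6 -56.7]
top w2 butt Y -31.0 X at butt [75.1 91.2]
10.044608336321607 117.40289743873291 [ 0.07824727  0.09113883 -3.34496288] [-0.00343967 -0.08469002 -0.01722871]
-94 56 Y -121..-62 Z 19..59 hue 19 S 128
-82 50 Y -122..-61 Z 43..59 hue 19 S 141
-70 48 Y -121..-63 Z 41..58 hue 19 S 140
-58 35 Y -121..-66 Z 38..55 hue 19 S 146
-46 31 Y -122..-105 Z 39..54 hue 18 S 146
-34 29 Y -121..-106 Z 37..52 hue 18 S 150
-22 27 Y -121..-106 Z 35..49 hue 18 S 148
-10 27 Y -120..-106 Z 30..47 hue 18 S 149
2 23 Y -120..-107 Z 30..45 hue 18 S 149
14 22 Y -119..-108 Z 28..41 hue 18 S 150
26 20 Y -121..-109 Z 27..38 hue 18 S 150
38 17 Y -122..-109 Z 22..35 hue 17 S 134
50 4 Y -123..-85 Z 31..71 hue 18 S 114
62 35 Y -110..-63 Z 14..47 hue 20 S 120
74 81 Y -115..-63 Z 10..46 hue 22 S 123
86 41 Y -118..-60 Z 28..46 hue 21 S 113
98 5 Y -116..-63 Z 27..45 hue 21 S 94
```

move_arm:
  motion:
    - [0,0,0,0,0,-0.005,0.005]
    - [0,0,0,0,0,-0.011,0.005]
    - [0,0,0,0,0,-0.011,0.005]
    - [0,0,0,0,0.005,-0.011,0.005]
    - [0,0,0,0,0.01,-0.011,0.005]
    - [0,0,0,0,0.014,-0.011,0.005]
    - [0,0,0,0,0.016,-0.011,0.005]
    - [0,0,0,0,0.016,-0.011,0.005]

```text
clock: 67.3
eef_pos: [603.6, 182.0, 36.9]
tcp_rot: [-3.139, -0.001, -3.097]
contact_force: [0.6, -7.8, -2.0]
opening: 0.117
grasp_force: 118.0
```

move_arm:
  motion:
    - [0,0,0,0,0.001,0,0.005]
    - [0,0,0,0,0.002,0,0.005]
    - [0,0,0,0,0.002,0,0.005]

```text
clock: 67.68
eef_pos: [603.2, 182.5, 36.7]
tcp_rot: [-3.138, -0.002, -3.097]
contact_force: [0.6, -15.5, -1.8]
opening: 0.114
grasp_force: 118.6
```

```bash
python3 -c "
from h import *
status();s=sensors.sense();print(s['opening']*85.4,s['grasp_force'],s['contact_force'],s['wrist_torque'])
prof(xs=(14,120))"
```

```text
fixture-frame [  59.4 -103. ] z 36.7
side head 30 X 85.0..97.0 Y -101.3..-71.6 Z 39.1..44.2 ((91.46366882324219, -86.02757263183594), (32.025367736816406, 12.92609691619873), 89.88106536865234)
side handle end X -95.5 slope dY/dX -0.023 dZ/dX -0.166
side w0 butt Y -65.9 X at butt [-83.8 -60.2]
side w2 butt Y -97.4 X at butt [75.9 95.4]
top handle end X 12.2 slope dY/dX -0.115 dZ/dX -0.3
top w0 butt Y -47.1 X at butt [-81.  -59.7]
top w2 butt Y -10.5 X at butt [75.9 90.2]
10.026622570949781 118.61672252336689 [  0.93643813 -15.27399045  -1.28270647] [-2.56686417 -0.18101692 -0.35500334]
14 18 Y -106..-92 Z 39..53 hue 18 S 151
26 18 Y -104..-91 Z 38..48 hue 18 S 146
38 20 Y -109..-93 Z 33..46 hue 17 S 127
62 33 Y -96..-62 Z 16..56 hue 21 S 120
74 60 Y -97..-63 Z 22..46 hue 22 S 122
86 35 Y -101..-61 Z 39..47 hue 22 S 113
```

Solid contact at 15 N. Now the taps up to about 20 N.

move_arm:
  motion:
    - [0,0,0,0,-0.008,0,0.005]
    - [0,0,0,0,-0.008,0,0.005]
    - [0,0,0,0,-0.001,0,0.005]
    - [0,0,0,0,0.001,0,0.005]
    - [0,0,0,0,0.001,0,0.005]

```text
clock: 68.4
eef_pos: [602.8, 183.0, 36.7]
tcp_rot: [-3.136, -0.003, -3.096]
contact_force: [-0.4, -22.3, -0.3]
opening: 0.118
grasp_force: 119.7
```

move_arm:
  motion:
    - [0,0,0,0,-0.009,0,0.005]
    - [0,0,0,0,-0.009,0,0.005]
    - [0,0,0,0,-0.001,0,0.005]
    - [0,0,0,0,0.0005,0,0.005]
    - [0,0,0,0,0.0005,0,0.005]

```text
clock: 69.03
eef_pos: [602.6, 183.4, 36.7]
tcp_rot: [-3.136, -0.003, -3.096]
contact_force: [-0.2, -23.2, 0.6]
opening: 0.118
grasp_force: 119.5
```

move_arm:
  motion:
    - [0,0,0,0,-0.009,0,0.005]
    - [0,0,0,0,-0.009,0,0.005]
    - [0,0,0,0,-0.001,0,0.005]
    - [0,0,0,0,0.0005,0,0.005]
    - [0,0,0,0,0.0005,0,0.005]

```text
clock: 69.65
eef_pos: [602.7, 183.5, 36.7]
tcp_rot: [-3.135, -0.003, -3.096]
contact_force: [0.4, -27.2, 1.2]
opening: 0.116
grasp_force: 120.1
```

move_arm:
  motion:
    - [0,0,0,0,-0.01,0,0.005]
    - [0,0,0,0,-0.02,0,0.005]
    - [0,0,0,0,-0.032,0,0.005]
    - [0,0,0,0,-0.035,0,0.005]
    - [0,0,0,0,-0.035,0,0.005]

```text
clock: 70.28
eef_pos: [605.4, 152.2, 37.2]
tcp_rot: [3.141, 0.0, -3.098]
contact_force: [0.9, 0.7, -3.2]
opening: 0.116
grasp_force: 118.3
```

```bash
python3 -c "
from h import *
status();prof(xs=(-130,120),y1=-75)"
```

```text
fixture-frame [  60.2 -133.3] z 37.2
side head 54 X 85.6..100.7 Y -134.2..-101.3 Z 19.2..44.0 ((91.19652557373047, -117.8035659790039), (34.28205490112305, 16.132505416870117), 80.38356018066406)
side handle end X -95.6 slope dY/dX -0.0 dZ/dX -0.166
side w0 butt Y -71.2 X at butt [-84.  -57.2]
side w2 butt Y -70.6 X at butt [73.1 98.8]
top handle end X 11.1 slope dY/dX -0.135 dZ/dX -0.308
top w0 butt Y -71.3 X at butt [-81.4 -54.1]
top w2 butt Y -49.3 X at butt [74.8 96.7]
-106 4 Y -131..-127 Z 57..62 hue 18 S 136
-94 34 Y -137..-123 Z 57..69 hue 19 S 151
-82 35 Y -137..-121 Z 50..70 hue 18 S 146
-70 33 Y -134..-119 Z 52..68 hue 19 S 150
-58 33 Y -137..-120 Z 48..67 hue 18 S 141
-46 30 Y -136..-121 Z 48..65 hue 18 S 148
-34 24 Y -136..-121 Z 49..63 hue 18 S 150
-22 27 Y -135..-121 Z 44..60 hue 18 S 151
-10 28 Y -137..-121 Z 42..57 hue 18 S 146
2 21 Y -133..-123 Z 41..54 hue 18 S 148
14 20 Y -136..-123 Z 38..51 hue 18 S 148
26 20 Y -134..-122 Z 37..49 hue 18 S 150
38 17 Y -141..-124 Z 36..46 hue 17 S 130
62 13 Y -126..-107 Z 25..61 hue 21 S 113
74 65 Y -130..-101 Z 21..43 hue 22 S 123
86 46 Y -133..-101 Z 18..44 hue 22 S 118
98 6 Y -113..-102 Z 19..36 hue 23 S 74
```

Both butts are now at −71 ±0.5. With the better grip I'll give bay 0 a confirming tap.

move_arm:
  motion:
    - [0,0,0,0.01,0,0,0.005]
    - [0,0,0,0.03,0,0,0.005]
    - [0,0,0,0.055,0,0,0.005]
    - [0,0,0,0.08,0,0,0.005]
    - [0,0,0,0.105,0,0,0.005]
    - [0,0,0,0.13,0,0,0.005]
    - [0,0,0,0.147,0,0,0.005]
    - [0,0,0,0.157,0,0,0.005]

```text
clock: 71.38
eef_pos: [447.6, 145.4, 37.3]
tcp_rot: [3.142, 0.0, -3.097]
contact_force: [-0.2, 0.2, -2.8]
opening: 0.115
grasp_force: 118.3
```

move_arm:
  motion:
    - [0,0,0,0,0,0,0.005]
    - [0,0,0,0,0,0,0.005]
    - [0,0,0,0,0.01,0,0.005]
    - [0,0,0,0,0.02,0,0.005]
    - [0,0,0,0,0.02,0,0.005]

```text
clock: 72.0
eef_pos: [447.9, 166.3, 37.2]
tcp_rot: [3.141, 0.0, -3.096]
contact_force: [0.4, -0.7, -3.4]
opening: 0.117
grasp_force: 118.3
```

```bash
python3 -c "
from h import *
status();prof(xs=(-260,-30),y1=-76)"
```

```text
fixture-frame [ -96.5 -111.9] z 37.2
side head 47 X -71.1..-57.1 Y -112.3..-79.8 Z 35.2..45.8 ((-64.29100799560547, -96.26193237304688), (33.12168884277344, 14.652524948120117), 89.58522033691406)
side handle end X -252.4 slope dY/dX -0.003 dZ/dX -0.168
side w0 butt Y -70.9 X at butt [-83.8 -56.9]
side w2 butt Y -70.1 X at butt [71.9 97.7]
top handle end X -173.3 slope dY/dX -0.212 dZ/dX -0.206
top w0 butt Y -11.5 X at butt [-80.2 -62.6]
top w2 butt Y -71.1 X at butt [74.  99.5]
-260 14 Y -113..-103 Z 58..68 hue 18 S 151
-248 40 Y -116..-101 Z 57..70 hue 18 S 153
-236 46 Y -117..-100 Z 52..69 hue 19 S 146
-224 43 Y -115..-98 Z 54..68 hue 19 S 147
-212 41 Y -114..-99 Z 50..66 hue 19 S 146
-200 38 Y -116..-99 Z 49..64 hue 18 S 148
-188 34 Y -114..-100 Z 48..61 hue 18 S 152
-176 39 Y -115..-100 Z 43..60 hue 18 S 144
-164 37 Y -165..-101 Z 12..57 hue 18 S 150
-152 32 Y -115..-101 Z 40..54 hue 18 S 148
-140 28 Y -116..-102 Z 38..52 hue 18 S 150
-128 23 Y -113..-102 Z 37..48 hue 18 S 153
-116 16 Y -117..-103 Z 37..47 hue 17 S 134
-92 22 Y -105..-79 Z 25..35 hue 22 S 123
-80 66 Y -112..-80 Z 32..45 hue 22 S 124
-68 34 Y -111..-80 Z 35..44 hue 22 S 118
```

move_arm:
  motion:
    - [0,0,0,0,0.008,0,0.005]
    - [0,0,0,0,0.011,0,0.005]
    - [0,0,0,0,0.011,0,0.005]

```text
clock: 72.47
eef_pos: [446.3, 174.9, 36.9]
tcp_rot: [-3.139, -0.002, -3.097]
contact_force: [1.9, -13.1, -1.4]
opening: 0.117
grasp_force: 119.5
```

move_arm:
  motion:
    - [0,0,0,0,-0.009,0,0.005]
    - [0,0,0,0,-0.009,0,0.005]
    - [0,0,0,0,0,0,0.005]
    - [0,0,0,0,0.0015,0,0.005]
    - [0,0,0,0,0.0015,0,0.005]

```text
clock: 73.1
eef_pos: [445.8, 175.5, 36.8]
tcp_rot: [-3.137, -0.003, -3.096]
contact_force: [2.6, -23.6, -1.1]
opening: 0.116
grasp_force: 120.7
```

move_arm:
  motion:
    - [0,0,0,0,-0.009,0,0.005]
    - [0,0,0,0,-0.009,0,0.005]
    - [0,0,0,0,0,0,0.005]
    - [0,0,0,0,0.0007,0,0.005]
    - [0,0,0,0,0.0007,0,0.005]

```text
clock: 73.72
eef_pos: [445.5, 175.8, 36.7]
tcp_rot: [-3.136, -0.004, -3.096]
contact_force: [3.0, -27.0, 0.9]
opening: 0.12
grasp_force: 121.1
```

Both wedges are tight. I'll take the mallet to the free bench in front of the fixture and lay it down.

move_arm:
  motion:
    - [0,0,0,0,-0.01,0,0.005]
    - [0,0,0,0,-0.025,0,0.005]
    - [0,0,0,0,-0.045,0,0.005]
    - [0,0,0,-0.01,-0.06,0,0.005]
    - [0,0,0,-0.025,-0.065,0,0.005]
    - [0,0,0,-0.045,-0.065,0,0.005]
    - [0,0,0,-0.065,-0.065,0,0.005]
    - [0,0,0,-0.085,-0.065,0,0.005]

```text
clock: 74.72
eef_pos: [536.9, 117.7, 37.3]
tcp_rot: [3.141, 0.001, -3.098]
contact_force: [-0.2, 0.7, -3.4]
opening: 0.116
grasp_force: 118.9
```

move_arm:
  motion:
    - [0,0,0,-0.02,0,0,0.005]
    - [0,0,0,-0.04,0,0,0.005]
    - [0,0,0,-0.052,0,0,0.005]
    - [0,0,0,-0.06,0,0,0.005]
    - [0,0,0,-0.06,0,0.005,0.005]
    - [0,0,0,-0.06,0,0.01,0.005]
    - [0,0,0,-0.06,0,0.012,0.005]
    - [0,0,0,-0.06,0,0.012,0.005]

```text
clock: 75.72
eef_pos: [594.3, 120.0, 25.0]
tcp_rot: [-3.142, -0.001, -3.097]
contact_force: [1.2, 0.0, -3.8]
opening: 0.118
grasp_force: 118.9
```

```bash
python3 -c "
from h import *
status();prof(xs=(-140,100),y1=-76)"
```

```text
fixture-frame [  47.6 -165. ] z 25.0
side head 36 X 74.0..87.5 Y -167.4..-133.5 Z 20.3..33.1 ((81.03369903564453, -150.7291259765625), (14.10108470916748, 36.429195404052734), 0.8486345410346985)
side handle end X -108.4 slope dY/dX 0.001 dZ/dX -0.164
side w0 butt Y -71.0 X at butt [-83.8 -56.9]
side w2 butt Y -69.8 X at butt [72.3 97.5]
top w0 butt Y -71.3 X at butt [-81.5 -56.7]
top w2 butt Y -71.2 X at butt [ 74.2 100.1]
-116 14 Y -166..-155 Z 45..54 hue 18 S 140
-104 31 Y -170..-153 Z 45..58 hue 19 S 151
-92 35 Y -168..-152 Z 40..57 hue 19 S 148
-80 30 Y -167..-151 Z 37..56 hue 19 S 146
-68 30 Y -165..-150 Z 38..55 hue 18 S 146
-56 29 Y -169..-152 Z 34..52 hue 18 S 150
-44 29 Y -169..-152 Z 33..49 hue 18 S 153
-32 27 Y -166..-152 Z 31..47 hue 18 S 150
-20 25 Y -167..-153 Z 30..45 hue 18 S 149
-8 23 Y -167..-154 Z 26..41 hue 18 S 147
4 18 Y -165..-154 Z 27..38 hue 18 S 148
16 19 Y -166..-156 Z 24..37 hue 18 S 149
28 13 Y -170..-138 Z 24..59 hue 17 S 125
40 5 Y -170..-128 Z 27..74 hue 21 S 111
52 25 Y -156..-132 Z 12..43 hue 22 S 120
64 63 Y -164..-132 Z 9..33 hue 22 S 123
76 37 Y -165..-131 Z 9..32 hue 22 S 117
```

move_arm:
  motion:
    - [0,0,0,0,0,0.003,0.005]
    - [0,0,0,0,0,0.006,0.005]
    - [0,0,0,0,0,0.008,0.005]
    - [0,0,0,0,0,0.008,0.005]
  grip_force: 60

```text
clock: 76.32
eef_pos: [593.5, 119.5, 18.1]
tcp_rot: [-3.141, -0.002, -3.097]
contact_force: [-9.9, -3.6, 15.9]
opening: 0.118
grasp_force: 113.8
```

move_arm:
  motion:
    - [0,0,0,0,0,0.003,0.005]
    - [0,0,0,0,0,0.006,0.005]
    - [0,0,0,0,0,0.006,0.005]
  grip_force: 30

```text
clock: 76.7
eef_pos: [593.3, 119.7, 15.9]
tcp_rot: [-3.141, -0.003, -3.097]
contact_force: [-25.2, -4.1, 59.1]
opening: 0.114
grasp_force: 110.4
```

That pressed too hard (59 N). I'll raise it, level the mallet by tilting the tool, then lower gently.

move_arm:
  motion:
    - [0,0,0,0,0,-0.01,0.005]
    - [0,0,0,0,0,-0.012,0.005]
    - [0,-0.08,0,0,0,-0.012,0.005]
    - [0,-0.16,0,0,0,-0.012,0.005]
    - [0,-0.16,0,0,0,-0.012,0.005]
    - [0,-0.16,0,0,0,-0.012,0.005]
  grip_force: 110

```text
clock: 77.45
eef_pos: [594.8, 120.0, 22.9]
tcp_rot: [-3.141, 0.158, -3.097]
contact_force: [-1.7, 0.0, -2.0]
opening: 0.11
grasp_force: 107.5
```

```bash
python3 -c "
from h import *
status();prof(xs=(-140,100),y1=-76)"
```

```text
fixture-frame [  48.1 -165. ] z 22.9
side head 40 X 74.0..88.8 Y -163.9..-132.8 Z 19.4..37.4 ((82.2470474243164, -148.33984375), (31.37357521057129, 17.45852279663086), 87.66093444824219)
side handle end X -101.6 slope dY/dX -0.008 dZ/dX 0.033
side w0 butt Y -70.9 X at butt [-84.7 -57.5]
side w2 butt Y -71.0 X at butt [72.4 98.8]
top head 60 X 76.8..92.8 Y -191.5..-134.7 Z 25.6..41.6 ((82.8720474243164, -163.49755859375), (57.371822357177734, 18.92334747314453), 88.6434555053711)
top handle end X -58.4 slope dY/dX -0.22 dZ/dX 0.104
top w0 butt Y -71.2 X at butt [-81.6 -56.9]
top w2 butt Y -71.1 X at butt [ 74.3 100.1]
-116 18 Y -168..-153 Z 3..17 hue 18 S 145
-104 29 Y -166..-152 Z 5..20 hue 19 S 152
-92 35 Y -166..-151 Z 6..23 hue 18 S 150
-80 31 Y -168..-149 Z 11..24 hue 18 S 148
-68 32 Y -168..-150 Z 10..22 hue 18 S 154
-56 30 Y -168..-152 Z 11..24 hue 18 S 153
-44 30 Y -168..-151 Z 10..27 hue 18 S 150
-32 30 Y -169..-152 Z 12..26 hue 18 S 151
-20 24 Y -167..-153 Z 14..27 hue 18 S 148
-8 24 Y -168..-153 Z 12..26 hue 18 S 148
4 24 Y -167..-155 Z 15..27 hue 18 S 150
16 19 Y -167..-156 Z 16..26 hue 18 S 154
28 16 Y -166..-127 Z 17..73 hue 18 S 128
40 5 Y -146..-127 Z 45..74 hue 22 S 118
52 17 Y -159..-134 Z 19..29 hue 22 S 121
64 66 Y -163..-132 Z 13..38 hue 23 S 114
76 37 Y -164..-133 Z 11..36 hue 23 S 108
```

move_arm:
  motion:
    - [0,0.04,0,0,0,0.002,0.005]
    - [0,0.04,0,0,0,0.004,0.005]
    - [0,0.04,0,0,0,0.005,0.005]
    - [0,0.04,0,0,0,0.005,0.005]

```text
clock: 78.05
eef_pos: [595.6, 120.0, 18.2]
tcp_rot: [-3.142, 0.12, -3.097]
contact_force: [1.3, -0.1, -2.2]
opening: 0.108
grasp_force: 107.5
```

move_arm:
  motion:
    - [0,0,0,0,0,0,0.015]
    - [0,0,0,0,0,0,0.02]
    - [0,0,0,0,0,0,0.03]
    - [0,0,0,0,0,0,0.04]
    - [0,0,0,0,0,0,0.05]
    - [0,0,0,0,0,0,0.05]

```text
clock: 78.8
eef_pos: [595.6, 120.0, 18.3]
tcp_rot: [-3.142, 0.12, -3.097]
contact_force: [0.5, 0.6, -0.3]
opening: 0.589
grasp_force: 0.0
```

move_arm:
  motion:
    - [0,0,0,0,0,-0.03,0.05]
    - [0,0,0,0,0,-0.08,0.05]
    - [0,0.12,0,0,0,-0.14,0.05]
    - [0,0.12,0,0,0,-0.2,0.05]
    - [0,0.12,0,-0.01,-0.05,-0.25,0.05]
    - [0,0.12,0,-0.01,-0.11,-0.28,0.05]
    - [0,0.12,0,-0.01,-0.17,-0.28,0.05]
    - [0,0.12,0,-0.01,-0.22,-0.28,0.05]

```text
clock: 79.8
eef_pos: [581.8, -102.7, 298.6]
tcp_rot: [-3.141, 0.002, -3.097]
contact_force: [1.2, 0.4, 0.0]
opening: 0.586
grasp_force: 0.0
```

```bash
python3 - <<'E'
from h import *
status();prof(xs=(-140,110),y1=-76)
# plates standing: top heights & position
im,d=load('sx');W=cloud('side',d);a=np.radians(FY);D=W[...,:2]-FC
X=np.cos(a)*D[...,0]+np.sin(a)*D[...,1];Y=-np.sin(a)*D[...,0]+np.cos(a)*D[...,1];Z=W[...,2]
for x0 in(-92.5,63.7):
    k=(np.abs(X-x0)<18)&(Y>-20)&(Y<62)&(Z>50)&(Z<110)
    print("plate",k.sum(),"X",np.percentile(X[k],[2,50,98]).round(1),"Y",np.percentile(Y[k],[1,99]).round(1),"Z",np.percentile(Z[k],98).round(1))
E
```

```text
fixture-frame [  24.7 -386.9] z 298.6
side w0 butt Y -71.9 X at butt [-83.8 -56.5]
side w2 butt Y -70.7 X at butt [72.2 99.2]
top w0 butt Y -71.2 X at butt [-81.6 -56.8]
top w2 butt Y -71.1 X at butt [74.8 99.9]
-116 16 Y -168..-152 Z 7..18 hue 18 S 146
-104 30 Y -169..-151 Z 7..19 hue 18 S 154
-92 35 Y -168..-151 Z 4..23 hue 18 S 147
-80 31 Y -167..-150 Z 6..22 hue 18 S 146
-68 33 Y -167..-151 Z 8..23 hue 19 S 144
-56 31 Y -169..-152 Z 7..22 hue 19 S 147
-44 29 Y -169..-150 Z 8..23 hue 18 S 148
-32 27 Y -167..-152 Z 10..24 hue 18 S 142
-20 26 Y -172..-153 Z 7..22 hue 18 S 142
-8 26 Y -171..-154 Z 10..22 hue 18 S 143
4 22 Y -169..-155 Z 8..21 hue 19 S 145
16 19 Y -167..-155 Z 9..22 hue 19 S 149
28 16 Y -167..-156 Z 12..21 hue 19 S 140
40 18 Y -169..-157 Z 10..20 hue 19 S 144
52 38 Y -193..-142 Z 9..22 hue 20 S 128
64 108 Y -192..-133 Z 5..29 hue 23 S 114
76 59 Y -193..-132 Z 6..29 hue 23 S 107
plate 343 X [-102.8  -98.5  -84.6] Y [-4.5 56.8] Z 94.1
plate 309 X [52.4 56.2 71.2] Y [-3.9 57.3] Z 94.2
```

```bash
python3 -c "
from rig import order
print(order.sign_off())"
```

```text
the job is handed in; nothing more can be done
None
```

The job is handed in at about 80 s: plates c and b are wedged tight in bays 0 and 2 (plate_a was absent) and the mallet is back on the bench about 60 mm clear of the fixture; bay 0's wedge was partly pushed in by the handle before being tapped tight with the head, some taps read 22–27 N (over the 10–20 N guide), one mallet lowering pressed 59 N at the wrist, and I viewed 15 pictures, one over the limit.

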